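# Find the lid that fits the serving pan

### The job

Cover the serving pan in front of you with the one lid, of the three look-alikes lying under the low riser, that fits it: draw lids out by their lips, try them on the pan, and press the right one down until it snaps fully home, flat on the rim. Leave the two other lids lying flat, right side up, on the counter (or still under the riser), and do not knock the canister, bowl, spoon or card terminal about.

Things in the scene. Friction and masses are not known exactly. Their poses are not given: they have to be found in the camera images.
- cradle: Fixed cradle holding the steel pan to cover (two spare pans far behind are not used). Pan centred in it, same axes, 140 (x) x 84 mm, flat rim 60 mm up. Upright cheeks 84 mm wide, 120 mm high, cross both ends, inner faces at x +-78 mm: 8 mm past the lid's ends, no room for a finger outside its lip. Origin: centre of underside, on the counter, z up.
- pan_rim (a point): Centre of the pan's mouth at rim height (60 mm). Sprung nylon rollers in the long walls stop even the right lid after about 4 mm; 10 to 25 N straight down on the grip bar push it past them and it snaps home, flange on rim, lid origin 18 mm below this point. A wrong lid stays on the rim, lid origin level with it, even when pressed. Lids also fit turned by 180 degrees.
- lid_a: One of 3 steel lids, alike from above, 0.3 kg; find by trying which fits. Flange 140 (x) x 84 x 4 mm, its underside 18 mm over the origin. Grip bar on top, centred, 48 mm along y, 14 mm wide in x, 36 to 56 mm over the origin. Turned-up lip at the -x end only: upright plate 60 mm wide (y), 6 mm thick, centred at x -67 mm, top at 56 mm. Origin: centre of the plug's underside, z up.
- lid_b: As lid_a. Beneath each flange is a plug 18 mm deep: 120 x 52, 111 x 61 or 102 x 70 mm (x by y), each lid another; which has which is not told. The pan's mouth, which changes from run to run, is 4 mm longer and wider than one of them; the other plugs are at least 5 mm too long or too wide for it. Lying, it stands on this plug, origin on the counter.
- lid_c: As lid_a. At the start each lies right side up beneath the riser, side by side in any order, lip towards the robot and out in front of the riser, grip bar covered by the riser: pull it out by the lip about 110 mm (it must be quite clear of the riser before lifting), let go, then take it by the grip bar from above.
- riser: Fixed steel riser (low shelf) over the lids: plate 385 (y) x 125 mm (x), 64 to 70 mm above the counter, on 6 mm side plates at y +-187 mm. Origin on the counter below the middle of its front edge; +x points away from the robot, lids come out along -x. Lids 112 mm apart, grip bars 20 mm behind the front edge, lips 47 mm before it. A gripper body may pass above the plate.
- canister: bystander: open steel chopstick canister, 70 mm across, 150 mm high (chopsticks to 165 mm), loose; origin at the centre of its underside
- bowl: bystander: loose steel bowl 90 mm across, 45 mm high; origin at the centre of its underside
- spoon: bystander: loose steel serving spoon 200 mm long, lying on the counter along its x; origin below its middle
- terminal: bystander: loose black card terminal 150 (x) x 80 x 37 mm; origin at the centre of its underside
Not all that is in view belongs to the job. Leave any blue or yellow look-alike of the lid_a alone.

How it is judged:
By the outcome, as a careful person would: the job done as asked, in the order asked, and still so for the second after the job is handed in, with the robot touching nothing.
It also fails if it takes over 72 s, if anything falls off the work surface, if the arm or the gripper's body presses on something with over 40 N, if the wrist force passes 120 N, or if a joint passes its speed limit or range.

### The arm

A 6-joint arm with a two-finger parallel gripper is mounted at the origin on the work surface. World frame = base frame: x ahead of the robot, y to its left, z up, the work surface at z = 0. Lengths are in m, angles in degrees, forces in N, time in s.
With the tool pointing down it reaches from about 0.35 to 0.875 m from the base axis. Payload 4.2 kg.
Tool frame: the origin (TCP) lies at the very end of the fingers, on their centre line; the grasp point (between the pads) lies 19 mm behind it; z points along the fingers, y is the direction in which the jaws open and shut (so a half turn about z gives the same grasp; the last joint's range is limited). The gripper opens to 87 mm and grips with 3 to 60 N. Pads are 19 mm wide; open, the fingers measure 117 mm over their backs; the gripper's body (75 mm by 190 mm) begins 51 mm behind the grasp point.
Start: joints at [-57.147, 22.042, 0.453, 0, -68.411, -14.817], TCP at [0.194, -0.594, 0.193] pointing down, gripper open.
Joint ranges: [-179.83, 179.83], [-69.29, 118.12], [-61.27, 80.66], [-181.25, 117.63], [-171.15, -9.14], [-177.46, 177.46]. Speed limits (degrees/s): [159.86, 159.86, 180, 180, 180, 180].

### API

Orientations are given as a 3x3 rotation matrix whose columns are the frame's x, y, z axes.
In Python, from station import r, imaging gives the robot as it stands. The module is installed in compiled form; this text tells all that it offers.
- The arm moves only by the tool move_arm, never from a script. Its argument "motion" is one flat list of numbers, 7 for each row, row after row: the shift along the tool's x, y, z in units of 40 mm (1.0 is 40 mm), then the turn, a rotation vector about the tool's x, y, z in units of 5 degrees (1.0 is 5 degrees), then the gripper's target within -1 to 1 (shut at 1, half-way at 0, fully open at -1). In form: [dx, dy, dz, wx, wy, wz, gripper, dx, dy, dz, wx, wy, wz, gripper, ...]. A call has 1 to 20 rows; each row is the pose to reach, as a shift and turn from the pose measured when the call began, along the tool's axes at that moment; what a row does not reach only later rows make up. A row lasts 1/12 s, in which the tool goes at most 41.7 mm and 7.16 degrees, less where a joint would pass 70% of its speed; a pose out of reach is approached as far as the arm can. A call with a gripper value outside its range is refused whole. The fingers move at their own pace and stop on an object; the grip force is fixed at half the most. Time passes only in rows, so rows that repeat a pose let the fingers close. It gives the time, the measured TCP pose, the force and the opening at its end, in the units of the state.
- r.sense(): the state, without advancing time (a new reading comes with each control period).
- imaging.capture(name): name is "scene" or "top" or "wrist"; returns the picture (480x640x3 uint8, blue, green, red); there is no depth.
- imaging.camera_params(name): a dict with "intrinsics" (3x3 intrinsics, pixels), "k1" (the pictures are not rectified: a ray, as slopes to the right and down, at radius r is drawn at 1 + k1 r^2 times it, then the intrinsics apply), "world_from_camera" (4x4, takes a point from camera to world coordinates). Camera axes: x right, y down, z forward; pixel columns grow to the right and rows downward; lengths in m; the calibration is good to about 2 mm. A picture is of the moment at which its call begins: read the wrist's pose just before it. camera_params takes no time and is no camera call; for the wrist camera it gives the pose at the moment of the call.
- r.finish_job(): hands the job in, once; it reports no verdict.
The state is a dict: "time_s": time; "joints": joint angles; "joint_velocities": joint speeds; "effort": joint torques, N m; "tcp_pos": TCP position; "ee_rot": TCP orientation; "wrist_force": force on the tool from outside, world axes, zero at the start; "moment": the same for the moment, N m; "gripper_width": opening from 0.0 (shut) to 1.0 (fully open).
Only numpy, scipy, OpenCV 4.12 (cv2) and the standard library are available. Lean on these libraries where they do the work, as an engineer would, in place of code of your own. Each camera call takes 0.05 s, during which the arm holds its last target.

## Working session

There is one attempt and no reset: what is moved stays moved. The work goes in short steps, Python scripts to look and compute and a tool call to move; the robot and the scene stay as the last step left them, time stands still between calls to the robot, and variables do not carry over. Pictures are saved under pics/ and viewed, and the job is handed in when it is done.

Besides the shell and the picture viewer there is one more tool, called after "Call:" in YAML: its name, and indented under it one key for each argument. move_arm: Moves the arm, as the interface text tells. Its arguments: {"type":"object","properties":{"motion":{"type":"array","items":{"type":"number"}}},"required":["motion"]}

```bash
mkdir -p pics; python3 - <<'E'
from station import r, imaging
import cv2
s=r.sense();print(s)
for n in ("scene","top"):
    p=imaging.camera_params(n);print(n,p)
    cv2.imwrite(f"pics/{n}0.png",imaging.capture(n))
E
```

```text
{'time_s': 0.0, 'joints': array([-5.71464723e+01,  2.20900856e+01,  3.79808633e-01, -2.88600909e-02,
       -6.84108128e+01, -1.48152852e+01]), 'joint_velocities': array([-0.1321378 ,  0.04203556,  0.05693263,  0.035148  , -0.00293888,
       -0.03742335]), 'effort': array([-7.98096335e-04, -3.90666854e+01,  1.87404227e+01,  4.22002986e+00,
        1.08641436e-02, -2.04631438e-04]), 'tcp_pos': array([ 0.19332768, -0.59364659,  0.19146732]), 'ee_rot': array([[-9.50907542e-01, -3.09474197e-01, -7.53032151e-04],
       [-3.09475101e-01,  9.50905381e-01,  2.02944280e-03],
       [ 8.80021430e-05,  2.16285717e-03, -9.99997657e-01]]), 'wrist_force': array([-0.6731902 , -0.83438613, -0.09495843]), 'moment': array([-0.03764733, -0.03958535, -0.02630745]), 'gripper_width': 1.0024709775440266}
scene {'intrinsics': array([[487.80491549,   0.        , 318.8430316 ],
       [  0.        , 487.80491549, 249.07299266],
       [  0.        ,   0.        ,   1.        ]]), 'k1': -0.11557654946883235, 'world_from_camera': array([[-0.49124975,  0.71342196, -0.4997027 ,  1.2313865 ],
       [ 0.87086039,  0.41323237, -0.26616007,  0.42955808],
       [ 0.01660889, -0.56592235, -0.82429123,  1.27980579],
       [ 0.        ,  0.        ,  0.        ,  1.        ]])}
top {'intrinsics': array([[555.07553449,   0.        , 317.52957083],
       [  0.        , 555.07553449, 239.11690027],
       [  0.        ,   0.        ,   1.        ]]), 'k1': -0.1502923561731837, 'world_from_camera': array([[-0.0290012 , -0.99789586,  0.05798945,  0.40048079],
       [-0.99957302,  0.02874524, -0.00524343,  0.05925322],
       [ 0.00356547, -0.05811676, -0.99830343,  1.44080392],
       [ 0.        ,  0.        ,  0.        ,  1.        ]])}
```

View pics/scene0.png

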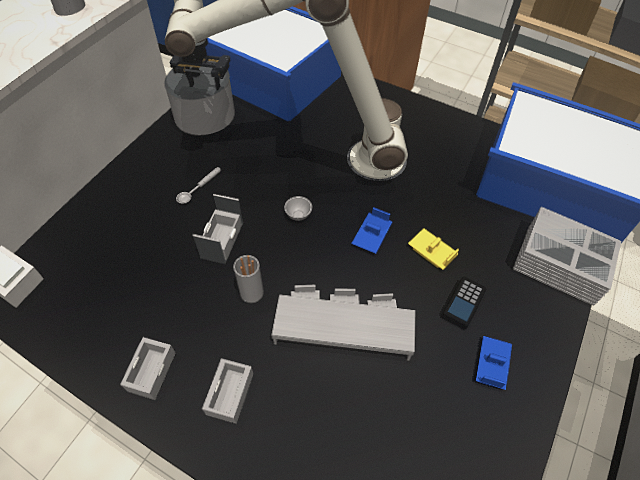

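View pics/top0.png

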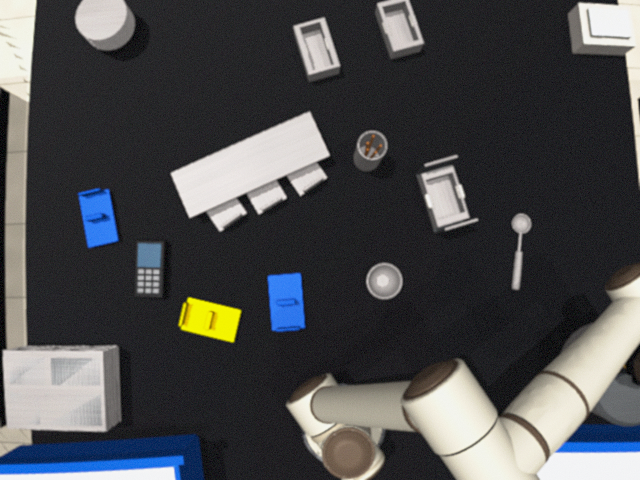

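The scene shows the riser with three lips, centred near (245,165) in the top view, the cradle near (447,195), the canister at (370,150) and the bowl at (384,281). Next I'll take enlarged crops.

```bash
python3 - <<'E'
import cv2
im=cv2.imread("pics/top0.png")
cv2.imwrite("pics/c1.png",cv2.resize(im[105:240,160:340],None,fx=4.4,fy=4.4,interpolation=cv2.INTER_CUBIC))
cv2.imwrite("pics/c2.png",cv2.resize(im[145:240,400:490],None,fx=6,fy=6,interpolation=cv2.INTER_CUBIC))
E
```

```text
(no output)
```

View pics/c1.png

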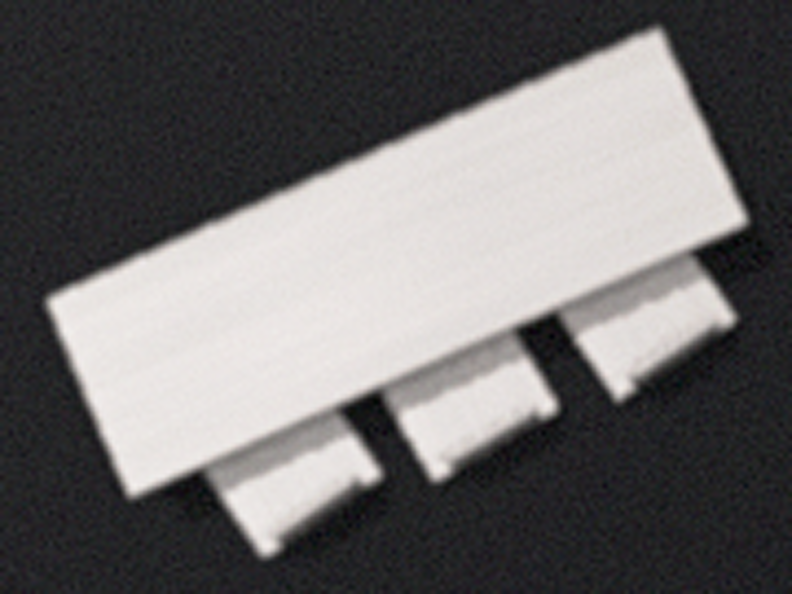

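View pics/c2.png

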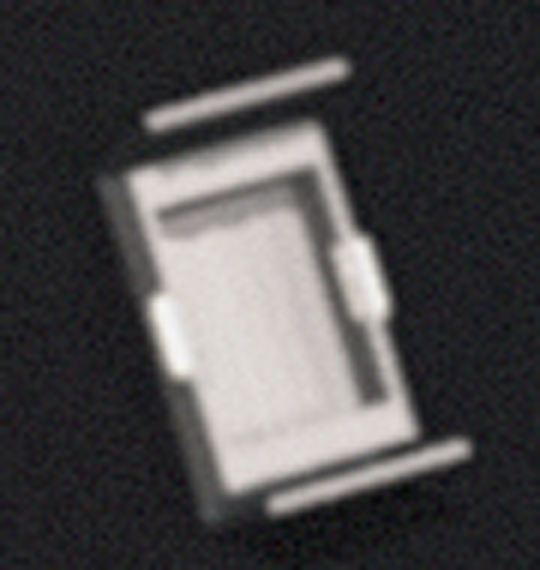

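```bash
cat > h.py <<'E'
import numpy as np, cv2
from station import r, imaging
def proj(P,p):
    P=np.atleast_2d(P);T=np.linalg.inv(p["world_from_camera"])
    c=P@T[:3,:3].T+T[:3,3]; s=c[:,:2]/c[:,2:]; s=s*(1+p["k1"]*(s**2).sum(1,keepdims=True))
    K=p["intrinsics"]; return s*[K[0,0],K[1,1]]+[K[0,2],K[1,2]]
def unproj(uv,z,p):
    uv=np.atleast_2d(np.array(uv,float));K=p["intrinsics"]
    d=(uv-[K[0,2],K[1,2]])/[K[0,0],K[1,1]]; s=d.copy()
    for _ in range(30): s=d/(1+p["k1"]*(s**2).sum(1,keepdims=True))
    R=p["world_from_camera"][:3,:3];t=p["world_from_camera"][:3,3]
    w=np.c_[s,np.ones(len(s))]@R.T
    return t+w*((np.reshape(z,(-1,1))*np.ones((len(s),1))-t[2])/w[:,2:])
def rz(a): a=np.radians(a);return np.array([[np.cos(a),-np.sin(a),0],[np.sin(a),np.cos(a),0],[0,0,1]])
def fit(local,uv,p,x0):
    from scipy.optimize import least_squares
    local=np.array(local,float);uv=np.array(uv,float)
    f=lambda q:(proj(local@rz(q[2]).T+[q[0],q[1],0],p)-uv).ravel()
    s=least_squares(f,x0,loss='soft_l1',x_scale=[.01,.01,1]);return s.x,f(s.x).reshape(-1,2)
E
python3 - <<'E'
from h import *
np.set_printoptions(precision=4,suppress=True)
p=imaging.camera_params("top")
a=lambda pts,f,o:(np.array(pts)+.5)/f-.5+o
uv=a([(48,298),(660,27),(748,222),(132,498)],4.4,[160,105])
print(unproj(uv,.07,p))
L=[(.125,.1925,.07),(.125,-.1925,.07),(0,-.1925,.07),(0,.1925,.07)]
print(fit(L,uv,p,[.6,.1,20]))
uv2=a([(128,170),(320,122),(420,435),(225,492)],6,[400,145]);print(unproj(uv2,.06,p))
m=a([(158,213),(318,168),(385,402)],6,[400,145]);
L2=[(.07,.042,.06),(.07,-.042,.06),(-.07,-.042,.06),(-.07,.042,.06)]
x,res=fit(L2,uv2,p,[.5,-.25,15]);print(x,res)
print((unproj(m,.06,p)-[x[0],x[1],0])@rz(x[2]))
uv3=a([(145,120),(350,65),(470,447),(268,510)],6,[400,145]);q=unproj(uv3,.12,p);print(q,q.mean(0))
for n,u,z in [("bowl",(384,281),.02),("can",(370,145),.15),("bluelid",(286,302),.02),("spoon1",(521,222),.01),("spoon2",(516,288),.01)]: print(n,unproj(u,z,p))
E
```

```text
[[0.6594 0.4178 0.07  ]
 [0.8057 0.0626 0.07  ]
 [0.69   0.0157 0.07  ]
 [0.5426 0.3699 0.07  ]]
(array([ 0.6167,  0.1926, 22.4598]), array([[-0.1982,  0.3018],
       [ 0.0614, -0.0297],
       [ 0.3808, -0.0801],
       [-0.2343, -0.1892]]))
[[ 0.6409 -0.2143  0.06  ]
 [ 0.6598 -0.2978  0.06  ]
 [ 0.5254 -0.3342  0.06  ]
 [ 0.5036 -0.2495  0.06  ]]
[ 0.5824 -0.2739 14.374 ] [[ 0.5925  0.4022]
 [-0.2584 -0.3278]
 [-0.855   0.1797]
 [ 0.4087 -0.2415]]
[[ 0.0504  0.0362  0.06  ]
 [ 0.0504 -0.0356  0.06  ]
 [-0.0527 -0.0339  0.06  ]]
[[ 0.6507 -0.2103  0.12  ]
 [ 0.6718 -0.296   0.12  ]
 [ 0.5146 -0.3375  0.12  ]
 [ 0.4914 -0.2533  0.12  ]] [ 0.5821 -0.2743  0.12  ]
bowl [[ 0.3707 -0.1153  0.02  ]]
can [[ 0.695  -0.0782  0.15  ]]
bluelid [[0.3246 0.1369 0.02  ]]
spoon1 [[ 0.5134 -0.4878  0.01  ]]
spoon2 [[ 0.34   -0.4659  0.01  ]]
```

```bash
python3 - <<'E'
from h import *
np.set_printoptions(precision=4,suppress=True)
s=r.sense();p=imaging.camera_params("wrist")
T=np.eye(4);T[:3,:3]=s["ee_rot"];T[:3,3]=s["tcp_pos"]
print(p["intrinsics"],p["k1"]);print(np.linalg.inv(T)@p["world_from_camera"])
cv2.imwrite("pics/w0.png",imaging.capture("wrist"))
E
```

```text
[[374.2812   0.     321.3488]
 [  0.     374.2812 245.7206]
 [  0.       0.       1.    ]] -0.0749825653483796
[[ 0.0003 -0.9617 -0.2742  0.0743]
 [ 1.      0.0003 -0.0001  0.0005]
 [ 0.0002 -0.2742  0.9617 -0.192 ]
 [ 0.      0.      0.      1.    ]]
```

View pics/w0.png

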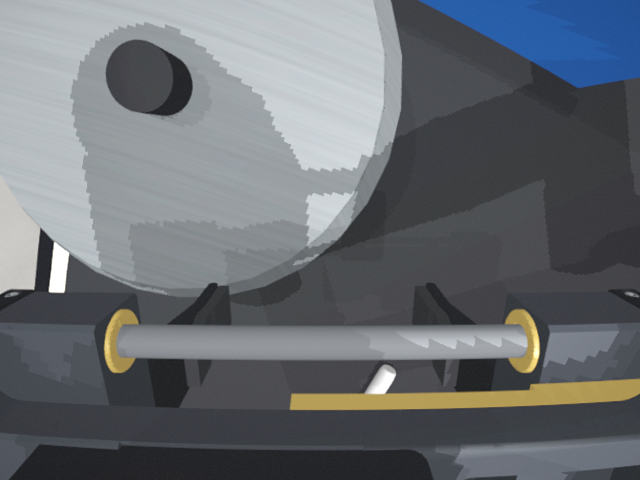

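```bash
cat >> h.py <<'E'
from scipy.spatial.transform import Rotation as Ro
def tool(yaw,tilt=0):
    a=np.radians(yaw);t=np.radians(tilt);d=np.array([np.cos(a),np.sin(a),0]);zz=np.array([0,0,1.])
    z=np.sin(t)*d-np.cos(t)*zz; y=-np.cos(t)*d-np.sin(t)*zz
    return np.c_[np.cross(y,z),y,z]
def row(pos,R=None):
    s=r.sense();R0=s["ee_rot"];R=R0 if R is None else R
    d=R0.T@(np.array(pos)-s["tcp_pos"])/.04; w=Ro.from_matrix(R0.T@R).as_rotvec(degrees=True)/5
    print(np.round(d,3),np.round(w,3))
def st():
    s=r.sense();print("t %.2f"%s["time_s"],"tcp",np.round(s["tcp_pos"],4),"F",np.round(s["wrist_force"],1),"g",round(s["gripper_width"],3),"j",np.round(s["joints"],1))
RX,RY,RYAW=.6167,.1926,22.46
def riser(x,y,z): return rz(RYAW)@np.array([x,y,z])+[RX,RY,0]
def cradle(x,y,z): return rz(14.37)@np.array([x,y,z])+[.5823,-.2741,0]
E
python3 - <<'E'
from h import *
s=r.sense();row(s["tcp_pos"]+[0,0,.1]); row([.44,.08,.22],tool(22.5,30))
E
```

```text
[ 0.     0.004 -2.5  ] [0. 0. 0.]
[-11.077  14.111  -0.685] [  4.58   -4.921 -18.423]
```

Call:
move_arm:
  motion: [0,0,-2.5,0,0,0,0,0,0,-2.5,0,0,0,0,-2,3,-2.5,0,0,-3,0,-11.08,14.11,-0.7,4.6,-4.9,-18.4,0,-11.08,14.11,-0.7,4.6,-4.9,-18.4,0,-11.08,14.11,-0.7,4.6,-4.9,-18.4,0,-11.08,14.11,-0.7,4.6,-4.9,-18.4,0,-11.08,14.11,-0.7,4.6,-4.9,-18.4,0,-11.08,14.11,-0.7,4.6,-4.9,-18.4,0,-11.08,14.11,-0.7,4.6,-4.9,-18.4,0,-11.08,14.11,-0.7,4.6,-4.9,-18.4,0,-11.08,14.11,-0.7,4.6,-4.9,-18.4,0,-11.08,14.11,-0.7,4.6,-4.9,-18.4,0,-11.08,14.11,-0.7,4.6,-4.9,-18.4,0,-11.08,14.11,-0.7,4.6,-4.9,-18.4,0,-11.08,14.11,-0.7,4.6,-4.9,-18.4,0,-11.08,14.11,-0.7,4.6,-4.9,-18.4,0,-11.08,14.11,-0.7,4.6,-4.9,-18.4,0,-11.08,14.11,-0.7,4.6,-4.9,-18.4,0,-11.08,14.11,-0.7,4.6,-4.9,-18.4,0]

```text
time_s: 1.82
tcp_pos: [0.4396, 0.0824, 0.2208]
ee_rot: [[0.383, -0.799, 0.464], [-0.924, -0.332, 0.191], [0.001, -0.501, -0.865]]
wrist_force: [-0.1, -0.7, -0.0]
gripper_width: 0.499
```

```bash
python3 - <<'E'
from h import *
st();cv2.imwrite("pics/w1.png",imaging.capture("wrist"))
print(tool(22.5,30)-r.sense()["ee_rot"])
row([.44,.10,.14],tool(22.5,52))
E
```

```text
t 1.82 tcp [0.4396 0.0824 0.2208] F [-0.1 -0.7 -0. ] g 0.499 j [ 36.5 -14.  -47.3  15.  -28.2 -25.5]
[[-0.00462904 -0.00323146 -0.00172451]
 [-0.00193458  0.00474957 -0.00104293]
 [-0.00256096  0.00198591 -0.0011534 ]]
[-0.335  0.935  1.79 ] [4.374 0.016 0.063]
```

View pics/w1.png

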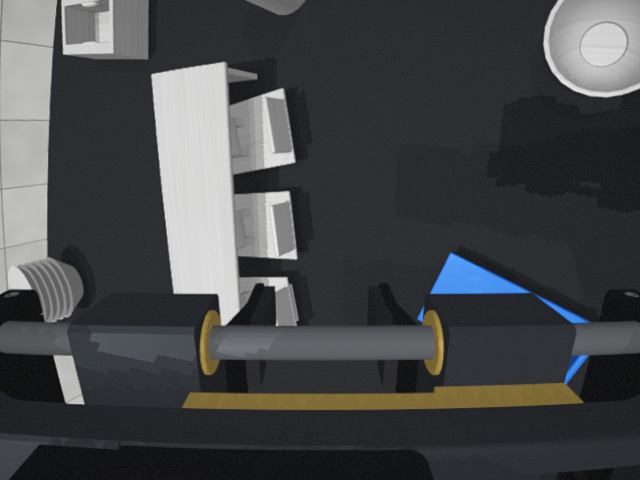

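```bash
python3 - <<'E'
from h import *
row([.41,.17,.13],tool(22.5,50))
E
```

```text
[-2.239  1.07   1.996] [3.974 0.015 0.063]
```

Call:
move_arm:
  motion: [-2.24,1.07,2,4,0,0,0,-2.24,1.07,2,4,0,0,0,-2.24,1.07,2,4,0,0,0,-2.24,1.07,2,4,0,0,0,-2.24,1.07,2,4,0,0,0,-2.24,1.07,2,4,0,0,0]

```text
time_s: 2.37
tcp_pos: [0.4255, 0.0939, 0.2803]
ee_rot: [[0.409, -0.625, 0.665], [-0.912, -0.265, 0.312], [-0.019, -0.734, -0.678]]
wrist_force: [0.6, -0.6, -0.3]
gripper_width: 0.503
```

```bash
python3 - <<'E'
from h import *
st();cv2.imwrite("pics/w2.png",imaging.capture("wrist"))
print(imaging.camera_params("wrist")["world_from_camera"][:3,3])
E
```

```text
t 2.37 tcp [0.4255 0.0939 0.2803] F [ 0.6 -0.6 -0.3] g 0.503 j [ 33.4 -25.2 -61.3  41.1  -9.2 -47.9]
[ 0.32960503 -0.03347038  0.40961623]
```

View pics/w2.png

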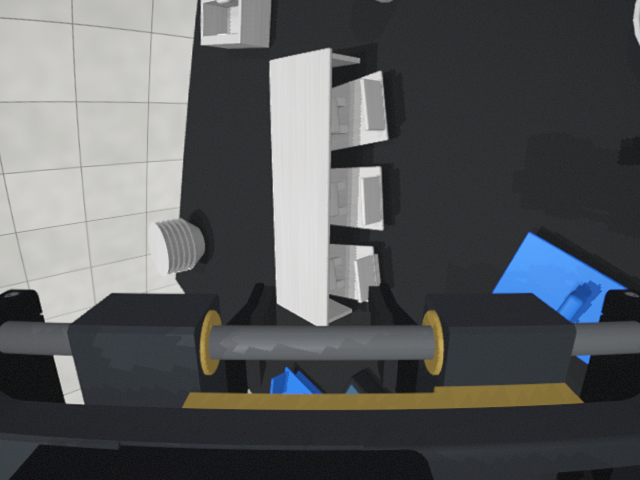

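```bash
python3 - <<'E'
import cv2
im=cv2.imread("pics/w1.png")
c=cv2.resize(im[75:300,215:315],None,fx=5,fy=5,interpolation=cv2.INTER_CUBIC)
c=cv2.convertScaleAbs(c,alpha=2.2,beta=0)
cv2.imwrite("pics/c3.png",cv2.resize(cv2.rotate(c,cv2.ROTATE_90_COUNTERCLOCKWISE)[:, 300:],(800,480)))
st=1
E
python3 -c "
from h import *
row([.46,.10,.24],tool(22.5,0))"
```

```text
[0.237 0.184 1.301] [-9.458  0.334  0.226]
```

View pics/c3.png

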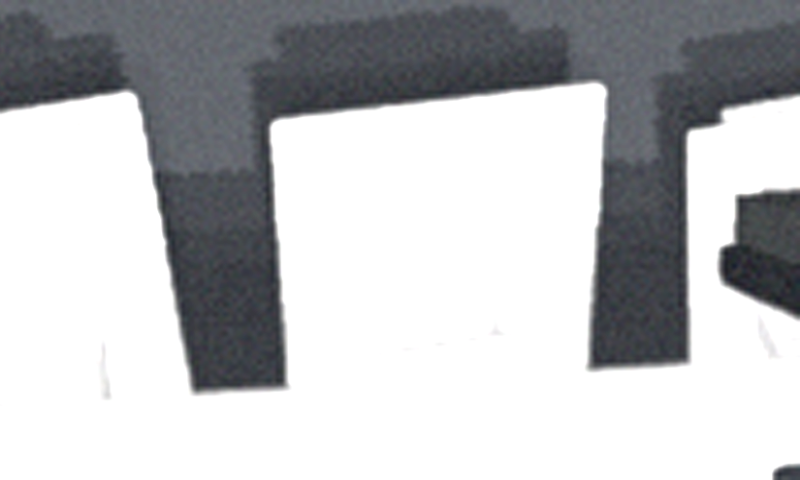

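```bash
python3 - <<'E'
from h import *
R=tool(RYAW,0)
row([.46,.10,.24],R)
for y in(-.112,0,.112): print(riser(-.047,y,.028))
row(riser(-.047,-.112,.11),R);row(riser(-.047,-.112,.029),R);row(riser(-.157,-.112,.029),R)
E
```

```text
[0.237 0.184 1.301] [-9.458  0.338  0.233]
[0.61605341 0.07113979 0.028     ]
[0.57326512 0.1746442  0.028     ]
[0.53047682 0.2781486  0.028     ]
[2.551 0.329 5.876] [-9.458  0.338  0.233]
[2.588 1.817 7.248] [-9.458  0.338  0.233]
[2.507 3.682 5.229] [-9.458  0.338  0.233]
```

Call:
move_arm:
  motion: [0.2,0.2,1.3,-9.46,0.34,0.23,0,0.2,0.2,1.3,-9.46,0.34,0.23,0,0.2,0.2,1.3,-9.46,0.34,0.23,0,2.55,0.33,5.88,-9.46,0.34,0.23,0,2.55,0.33,5.88,-9.46,0.34,0.23,0,2.55,0.33,5.88,-9.46,0.34,0.23,0,2.55,0.33,5.88,-9.46,0.34,0.23,0,2.55,0.33,5.88,-9.46,0.34,0.23,0,2.55,0.33,5.88,-9.46,0.34,0.23,0,2.55,0.33,5.88,-9.46,0.34,0.23,0,2.55,0.33,5.88,-9.46,0.34,0.23,0]

```text
time_s: 3.33
tcp_pos: [0.6159, 0.0708, 0.1082]
ee_rot: [[0.382, -0.924, -0.003], [-0.924, -0.382, -0.002], [0.001, 0.003, -1.0]]
wrist_force: [-0.6, 0.1, 0.3]
gripper_width: 0.5
```

```bash
python3 - <<'E'
from h import *
st();cv2.imwrite("pics/w3.png",imaging.capture("wrist"))
p=imaging.camera_params("wrist")
for y in(-.112,0,.112): print(proj([riser(-.07,y-.03,.056),riser(-.07,y+.03,.056),riser(-.064,y-.03,.056),riser(-.05,y-.042,.022)] ,p).round(1).tolist())
R=tool(RYAW,0)
row(riser(-.047,-.112,.11),R);row(riser(-.047,-.112,.029),R);row(riser(-.157,-.112,.029),R)
E
```

```text
t 3.33 tcp [0.6159 0.0708 0.1082] F [-0.6  0.1  0.3] g 0.5 j [ 21.5  25.5  -6.8   0.  -57.8   0.9]
[[356.9, 209.0], [354.7, 292.5], [348.0, 209.0], [326.4, 185.0]]
[[352.8, 356.2], [350.7, 420.7], [344.8, 356.3], [325.8, 321.0]]
[[349.0, 469.3], [347.1, 518.0], [341.9, 469.3], [325.2, 429.5]]
[ 0.    -0.003  0.01 ] [-0.004 -0.009  0.004]
[-1.000e-03 -2.000e-03  2.035e+00] [-0.004 -0.009  0.004]
[-2.000e-03  2.748e+00  2.034e+00] [-0.004 -0.009  0.004]
```

View pics/w3.png

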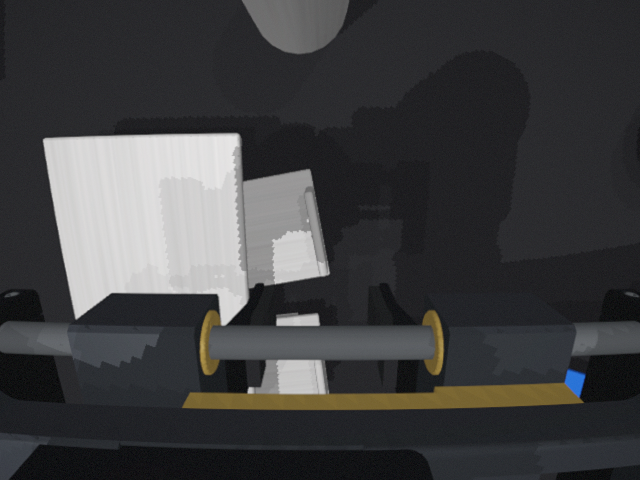

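```bash
python3 - <<'E'
import cv2
im=cv2.imread("pics/w3.png")
cv2.imwrite("pics/c4.png",cv2.resize(im[160:290,230:340],None,fx=4.5,fy=4.5,interpolation=cv2.INTER_CUBIC))
im=cv2.imread("pics/top0.png")
cv2.imwrite("pics/c5.png",cv2.resize(im[155:235,200:330],None,fx=6,fy=6,interpolation=cv2.INTER_CUBIC))
E
```

```text
(no output)
```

View pics/c4.png

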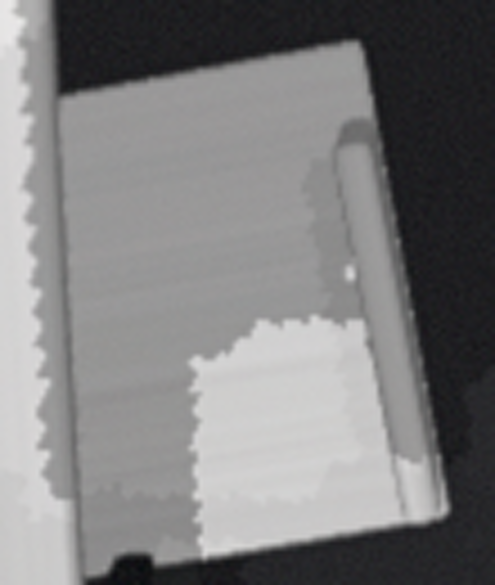

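View pics/c5.png

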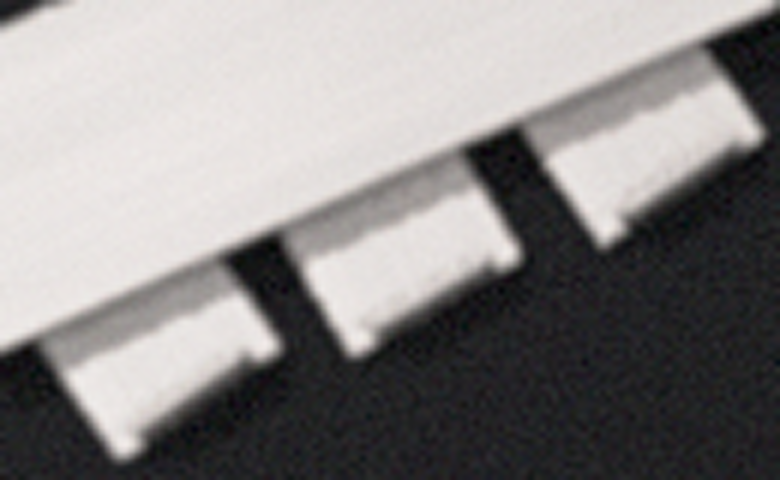

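```bash
python3 - <<'E'
from h import *
np.set_printoptions(precision=4,suppress=True)
p=imaging.camera_params("top");w=imaging.camera_params("wrist")
a=lambda pts,f,o:(np.array(pts)+.5)/f-.5+o
def rep(q):
    m=q.mean(0);e=q[0]-q[1];yaw=np.degrees(np.arctan2(e[1],e[0]))+90
    c=m+rz(yaw)@[.07,0,0]; print("len %.4f yaw %.1f"%(np.linalg.norm(e),yaw),"centre",c[:2],"in riser",(rz(RYAW).T@(c-[RX,RY,0]))[:2])
for pts in ([(765,135),(605,248)],[(522,262),(355,358)],[(282,350),(125,462)]):
    rep(unproj(a(pts,6,[200,155]),.022,p))
rep(unproj(a([(360,42),(447,517)],4.5,[230,160]),.022,w))
l=unproj(a([(337,145),(402,517)],4.5,[230,160]),.056,w); print(l)
E
```

```text
len 0.0844 yaw 33.9 centre [0.6772 0.0966] in riser [ 0.0192 -0.1119]
len 0.0826 yaw 28.4 centre [0.6325 0.198 ] in riser [ 0.0166 -0.0011]
len 0.0827 yaw 33.9 centre [0.5907 0.3057] in riser [0.0192 0.1145]
len 0.0841 yaw 32.6 centre [0.6817 0.0981] in riser [ 0.024  -0.1121]
[[0.6428 0.0374 0.056 ]
 [0.612  0.0872 0.056 ]]
```

```bash
python3 - <<'E'
from h import *
R=tool(32.5)
L=np.array([.6238,.0612,.029]);d=-rz(RYAW)[:,0]
row(L+[0,0,.08],R);row(L,R);row(L+d*.125,R)
E
```

```text
[ 0.304 -0.087  0.036] [-0.003 -0.009 -2.004]
[ 0.302 -0.086  2.036] [-0.003 -0.009 -2.004]
[0.301 3.039 2.035] [-0.003 -0.009 -2.004]
```

Call:
move_arm:
  motion: [0.3,-0.09,0.04,0,0,-2,0,0.3,-0.09,0.04,0,0,-2,0,0.3,-0.09,1,0,0,-2,0,0.3,-0.09,1.8,0,0,-2,0,0.3,-0.09,2.03,0,0,-2,0,0.3,-0.09,2.03,0,0,-2,0,0.3,-0.09,2.03,0,0,-2,1,0.3,-0.09,2.03,0,0,-2,1,0.3,-0.09,2.03,0,0,-2,1,0.3,-0.09,2.03,0,0,-2,1]

```text
time_s: 4.22
tcp_pos: [0.6251, 0.0618, 0.0313]
ee_rot: [[0.537, -0.843, 0.004], [-0.843, -0.537, 0.0], [0.002, -0.004, -1.0]]
wrist_force: [0.6, 1.6, 0.7]
gripper_width: 0.283
```

```bash
python3 - <<'E'
from h import *
st()
E
```

```text
t 4.22 tcp [0.6251 0.0618 0.0313] F [0.6 1.6 0.7] g 0.283 j [ 20.4  30.8 -10.5   0.1 -48.5  12. ]
```

Call:
move_arm:
  motion: [0,0,0,0,0,0,1,0,0,0,0,0,0,1,0,0,0,0,0,0,1,0,0,0,0,0,0,1,0,0,0,0,0,0,1,0,0,0,0,0,0,1,-0.05,0.3,0,0,0,0,1,-0.11,0.6,0,0,0,0,1,-0.18,1,0,0,0,0,1,-0.25,1.4,0,0,0,0,1,-0.32,1.8,0,0,0,0,1,-0.39,2.2,0,0,0,0,1,-0.46,2.6,0,0,0,0,1,-0.53,3,0,0,0,0,1,-0.55,3.1,0,0,0,0,1,-0.55,3.1,0,0,0,0,1]

```text
time_s: 5.55
tcp_pos: [0.5079, 0.0133, 0.031]
ee_rot: [[0.537, -0.844, 0.004], [-0.844, -0.537, 0.0], [0.002, -0.003, -1.0]]
wrist_force: [-0.2, 1.3, -0.1]
gripper_width: 0.003
```

```bash
python3 - <<'E'
from h import *
st()
cv2.imwrite("pics/t1.png",imaging.capture("top")[90:290,150:400].repeat(3,0).repeat(3,1))
E
```

```text
t 5.55 tcp [0.5079 0.0133 0.031 ] F [-0.2  1.3 -0.1] g 0.003 j [ 19.9  21.3 -27.9   0.1 -40.5  12.5]
```

View pics/t1.png

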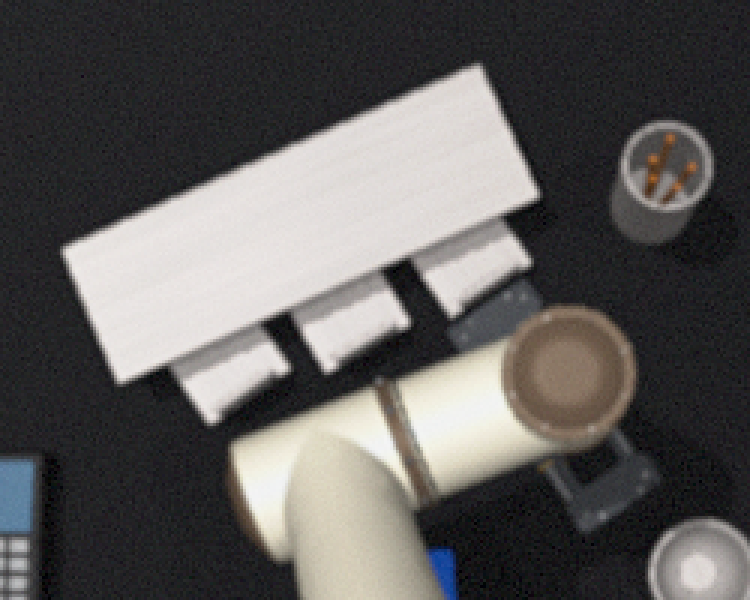

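```bash
python3 - <<'E'
from h import *
np.set_printoptions(precision=4,suppress=True)
w=imaging.camera_params("wrist");im=imaging.capture("wrist")
cv2.imwrite("pics/w4.png",im)
t=r.sense()
print(proj([t["tcp_pos"]],w), w["world_from_camera"])
E
```

```text
[[321.7922 280.8634]] [[-0.8431 -0.5186 -0.1426  0.5493]
 [-0.5378  0.8106  0.2317 -0.049 ]
 [-0.0045  0.272  -0.9623  0.2233]
 [ 0.      0.      0.      1.    ]]
```

View pics/w4.png

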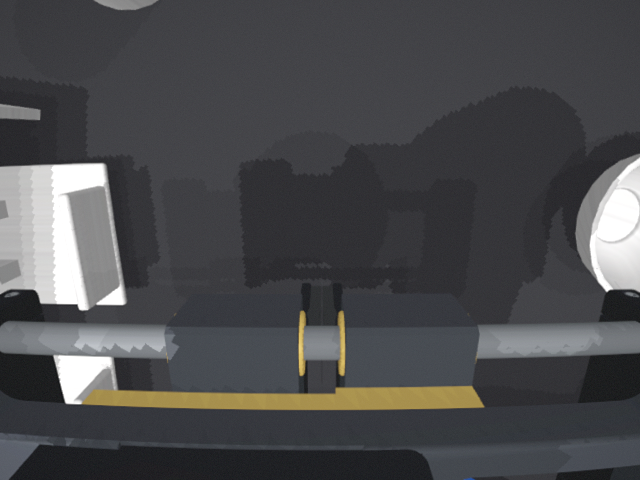

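```bash
python3 - <<'E'
from h import *
np.set_printoptions(precision=4,suppress=True)
im=cv2.imread("pics/w4.png")
cv2.imwrite("pics/c6.png",cv2.resize(im[95:315,0:170],None,fx=3.5,fy=3.5*.77,interpolation=cv2.INTER_CUBIC)[:590])
w=imaging.camera_params("wrist")
print(unproj([(105,165),(124,305)],.022,w),unproj([(60,195),(80,308)],.056,w))
C=np.array([.680,.0975,0]);M=rz(32.5)
for l in [(-.07,-.042,.022),(-.07,.042,.022),(-.07,-.03,.022),(-.07,.03,.022),(-.07,-.03,.056),(-.07,.03,.056)]: print(l,proj(M@l+C,w))
E
```

```text
[[0.6438 0.0247 0.022 ]
 [0.6002 0.095  0.022 ]] [[0.6413 0.0367 0.056 ]
 [0.6108 0.0854 0.056 ]]
(-0.07, -0.042, 0.022) [[105.5961 164.8373]]
(-0.07, 0.042, 0.022) [[126.4986 306.8784]]
(-0.07, -0.03, 0.022) [[108.5143 186.8831]]
(-0.07, 0.03, 0.022) [[123.4964 288.3626]]
(-0.07, -0.03, 0.056) [[ 69.4412 195.9945]]
(-0.07, 0.03, 0.056) [[ 90.4584 313.5629]]
```

View pics/c6.png

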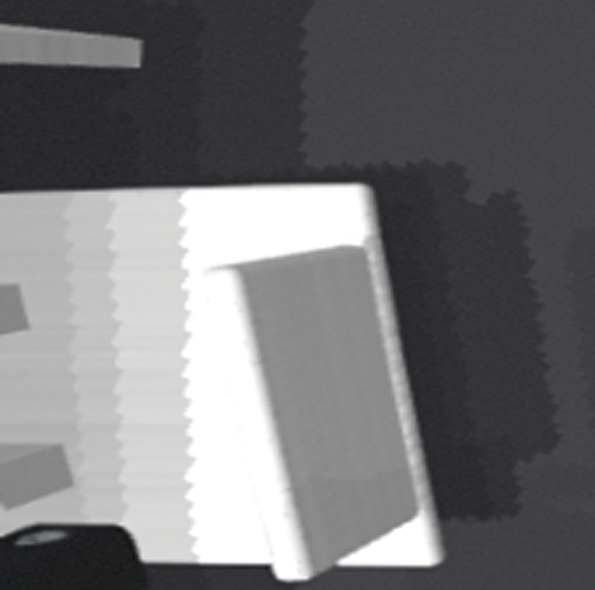

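```bash
python3 - <<'E'
from h import *
R=tool(32.5);L=np.array([.6238,.0612,.029])
st();s=r.sense();row(s["tcp_pos"]+[0,0,.06]);row(L+[0,0,.06],R);row(L,R)
E
```

```text
t 5.65 tcp [0.5099 0.014  0.0311] F [ 0.5  0.5 -0.1] g 0.004 j [ 19.9  21.4 -27.7   0.1 -40.5  12.6]
[ 0.004 -0.008 -1.5  ] [0. 0. 0.]
[ 0.541 -3.043 -1.429] [-0.059 -0.029  0.006]
[ 0.537 -3.035  0.071] [-0.059 -0.029  0.006]
```

Call:
move_arm:
  motion: [0,0,-1,0,0,0,0,0,0,-1.5,0,0,0,0,0.2,-1,-1.5,0,0,0,0,0.54,-3.04,-1.43,0,0,0,0,0.54,-3.04,-1.43,0,0,0,0,0.54,-3.04,-1.43,0,0,0,0,0.54,-3.04,-0.8,0,0,0,0,0.54,-3.04,0.07,0,0,0,0,0.54,-3.04,0.07,0,0,0,0]

```text
time_s: 6.4
tcp_pos: [0.6197, 0.0605, 0.022]
ee_rot: [[0.536, -0.844, -0.007], [-0.844, -0.536, -0.002], [-0.002, 0.007, -1.0]]
wrist_force: [-1.3, -0.9, -2.0]
gripper_width: 0.488
```

```bash
python3 - <<'E'
from h import *
st();im=imaging.capture("wrist");cv2.imwrite("pics/w5.png",im)
E
```

```text
t 6.40 tcp [0.6197 0.0605 0.022 ] F [-1.3 -0.9 -2. ] g 0.488 j [ 20.4  31.3 -11.2  -0.1 -47.9  12. ]
```

View pics/w5.png

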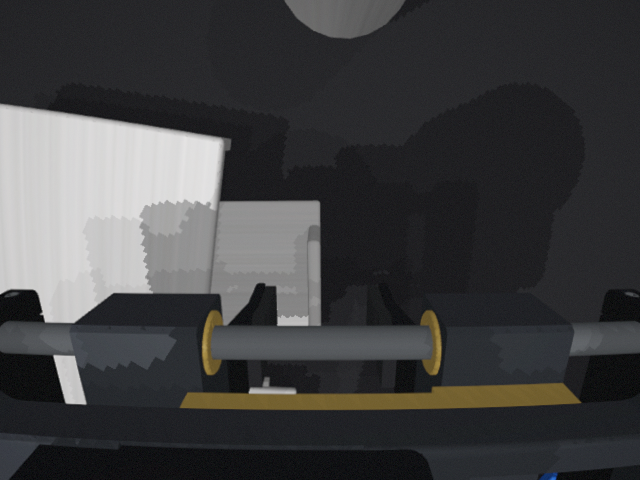

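Call:
move_arm:
  motion: [0,0,-0.17,0,0,0,1,0,0,-0.17,0,0,0,1,0,0,-0.17,0,0,0,1,0,0,-0.17,0,0,0,1,0,0,-0.17,0,0,0,1,0,0,-0.17,0,0,0,1,0,0,-0.17,0,0,0,1,0,0,-0.17,0,0,0,1]

```text
time_s: 7.12
tcp_pos: [0.6215, 0.0606, 0.0321]
ee_rot: [[0.537, -0.843, -0.003], [-0.843, -0.537, -0.002], [0.0, 0.003, -1.0]]
wrist_force: [-0.1, -0.8, 0.4]
gripper_width: 0.023
```

```bash
python3 - <<'E'
from h import *
st();im=imaging.capture("wrist");cv2.imwrite("pics/w6.png",im)
E
```

```text
t 7.12 tcp [0.6215 0.0606 0.0321] F [-0.1 -0.8  0.4] g 0.023 j [ 20.4  30.6 -10.7   0.1 -48.9  12. ]
```

View pics/w6.png

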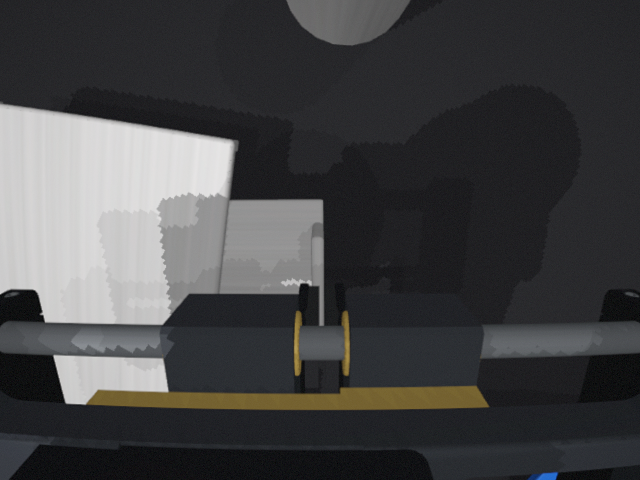

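```bash
python3 - <<'E'
import cv2,numpy as np
a=cv2.imread("pics/w4.png")[255:400,240:400];b=cv2.imread("pics/w6.png")[255:400,240:400]
c=cv2.resize(np.hstack([a,b]),None,fx=2.5,fy=2.5,interpolation=cv2.INTER_CUBIC)
cv2.imwrite("pics/c7.png",cv2.convertScaleAbs(c,alpha=3))
E
```

```text
(no output)
```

View pics/c7.png

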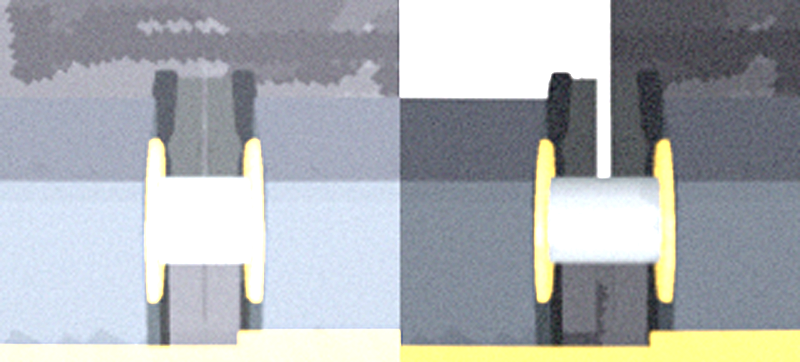

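Call:
move_arm:
  motion: [0,0,0,0,0,0,1,0,0,0,0,0,0,1]

```text
time_s: 7.33
tcp_pos: [0.6215, 0.0605, 0.032]
ee_rot: [[0.537, -0.843, -0.003], [-0.843, -0.537, -0.002], [0.0, 0.003, -1.0]]
wrist_force: [0.1, 1.1, -0.4]
gripper_width: 0.006
```

```bash
python3 - <<'E'
from h import *
st();s=r.sense();print(s["moment"])
im=imaging.capture("wrist");cv2.imwrite("pics/c8.png",cv2.resize(im[180:400,200:420],None,fx=2.6,fy=2.6,interpolation=cv2.INTER_CUBIC))
E
```

```text
t 7.33 tcp [0.6215 0.0605 0.032 ] F [ 0.1  1.1 -0.4] g 0.006 j [ 20.4  30.6 -10.7   0.1 -48.9  12. ]
[-0.00308135  0.15867199  0.01784567]
```

View pics/c8.png

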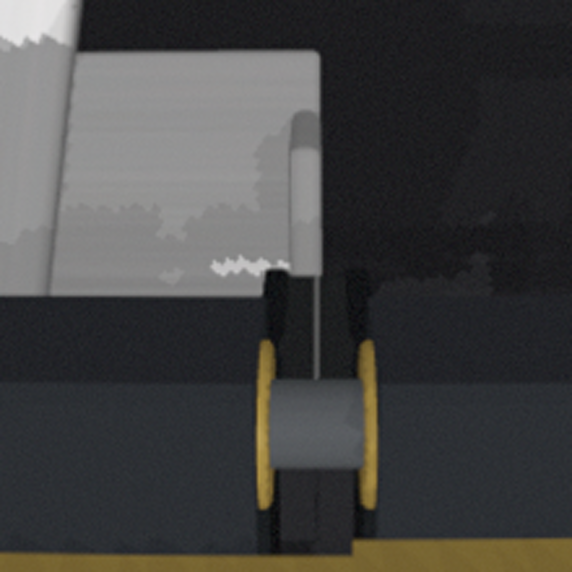

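Call:
move_arm:
  motion: [0,0,0.05,0,0,0,1,0,0,0.1,0,0,0,1]

```text
time_s: 7.55
tcp_pos: [0.6215, 0.0606, 0.0278]
ee_rot: [[0.537, -0.843, -0.003], [-0.843, -0.537, -0.002], [0.0, 0.003, -1.0]]
wrist_force: [-0.1, -0.5, -0.0]
gripper_width: 0.006
```

Call:
move_arm:
  motion: [0,0,0.05,0,0,0,1,0,0,0.1,0,0,0,1]

```text
time_s: 7.72
tcp_pos: [0.6215, 0.0604, 0.0262]
ee_rot: [[0.539, -0.843, -0.003], [-0.843, -0.539, -0.003], [0.001, 0.004, -1.0]]
wrist_force: [-8.4, 1.8, 22.3]
gripper_width: 0.005
```

Call:
move_arm:
  motion: [0,0,-0.3,0,0,0,0,0,0,-0.3,0,0,0,0,0,0,-0.3,0,0,0,0,0,0,-0.3,0,0,0,0,0,0,-0.3,0,0,0,0,0,0,-0.3,0,0,0,0,0,0,-0.1,0,0,0,0,0,0,0.2,0,0,0,0,0,0,0.38,0,0,0,0,0,0,0.38,0,0,0,1,0,0,0.38,0,0,0,1,0,0,0.38,0,0,0,1,0,0,0.38,0,0,0,1,0,0,0.38,0,0,0,1,0,0,0.38,0,0,0,1,0,0,0.38,0,0,0,1,0,0,0.38,0,0,0,1,0,0,0.38,0,0,0,1]

```text
time_s: 9.22
tcp_pos: [0.6221, 0.0606, 0.0115]
ee_rot: [[0.539, -0.842, -0.002], [-0.842, -0.539, -0.003], [0.001, 0.003, -1.0]]
wrist_force: [1.0, 0.5, 0.9]
gripper_width: 0.065
```

```bash
python3 - <<'E'
from h import *
st()
im=imaging.capture("wrist");cv2.imwrite("pics/c9.png",im)
E
```

```text
t 9.22 tcp [0.6221 0.0606 0.0115] F [1.  0.5 0.9] g 0.065 j [ 20.4  32.1 -11.7   0.2 -46.4  12. ]
```

View pics/c9.png

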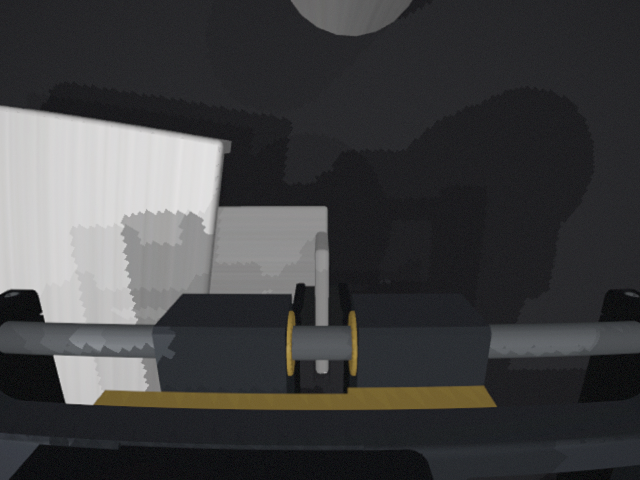

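The lip is now clearly gripped between the pads (width 0.065 ≈ 6 mm). The fingertips sit about 28 mm higher than the reported TCP, so I'll allow for that from here on. Now I'll pull the lid out.

Call:
move_arm:
  motion: [-0.03,0.15,0,0,0,0,1,-0.08,0.45,0,0,0,0,1,-0.15,0.85,0,0,0,0,1,-0.23,1.3,0,0,0,0,1,-0.3,1.75,0,0,0,0,1,-0.38,2.2,0,0,0,0,1,-0.46,2.6,0,0,0,0,1,-0.52,2.95,0,0,0,0,1,-0.55,3.1,0,0,0,0,1,-0.55,3.1,0,0,0,0,1]

```text
time_s: 10.1
tcp_pos: [0.5033, 0.0114, 0.0117]
ee_rot: [[0.538, -0.843, -0.005], [-0.843, -0.538, -0.004], [0.001, 0.006, -1.0]]
wrist_force: [-1.3, -0.6, -1.0]
gripper_width: 0.067
```

```bash
python3 - <<'E'
from h import *
st();s=r.sense()
im=imaging.capture("wrist");cv2.imwrite("pics/w10.png",im)
R=s["ee_rot"]; print(np.degrees(np.arctan2(-R[1,1],-R[0,1])))
c=s["tcp_pos"]-R[:,1]*.067; print("lid centre est",c); row([c[0],c[1],.016])
print((rz(RYAW).T@(c-[RX,RY,0])))
cv2.imwrite("pics/t2.png",cv2.resize(imaging.capture("top")[90:290,150:400],None,fx=3,fy=3))
E
```

```text
t 10.10 tcp [0.5033 0.0114 0.0117] F [-1.3 -0.6 -1. ] g 0.067 j [ 19.9  22.9 -29.2   0.2 -38.2  12.6]
32.55554701038002
lid centre est [0.55977832 0.04742869 0.01130035]
[-0.006 -1.641 -0.113] [0. 0. 0.]
[-0.10806498 -0.11241329  0.01130035]
```

View pics/w10.png

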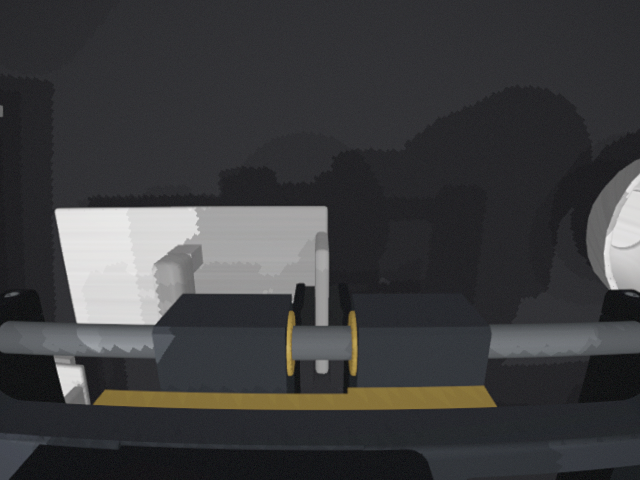

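View pics/t2.png

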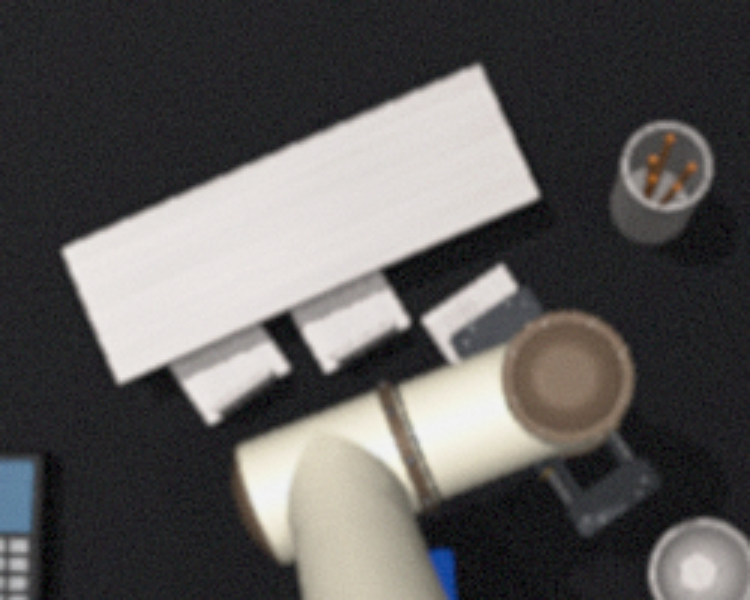

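Call:
move_arm:
  motion: [0,0,0,0,0,0,0,0,0,0,0,0,0,0,0,0,0,0,0,0,0,0,0,-0.6,0,0,0,0,0,0,-0.95,0,0,0,0,0,-0.8,-0.95,0,0,0,0,0,-1.64,-0.95,0,0,0,0,0,-1.64,-0.95,0,0,0,0,0,-1.64,-0.9,0,0,0,0,0,-1.64,-0.4,0,0,0,0,0,-1.64,-0.11,0,0,0,0,0,-1.64,-0.11,0,0,0,1,0,-1.64,-0.11,0,0,0,1,0,-1.64,-0.11,0,0,0,1,0,-1.64,-0.11,0,0,0,1,0,-1.64,-0.11,0,0,0,1,0,-1.64,-0.11,0,0,0,1,0,-1.64,-0.11,0,0,0,1,0,-1.64,-0.11,0,0,0,1]

```text
time_s: 11.78
tcp_pos: [0.5615, 0.0478, 0.0168]
ee_rot: [[0.539, -0.842, -0.001], [-0.842, -0.539, -0.003], [0.002, 0.002, -1.0]]
wrist_force: [-0.6, 0.6, 3.8]
gripper_width: 0.156
```

```bash
python3 - <<'E'
from h import *
st();s=r.sense()
im=imaging.capture("wrist");cv2.imwrite("pics/w11.png",im)
row([.56,.08,.26],tool(24.6,45))
row([.56,.05,.20]);row([.56,.08,.26],tool(24.6,0)); 
E
```

```text
t 11.78 tcp [0.5615 0.0478 0.0168] F [-0.6  0.6  3.8] g 0.156 j [ 21.4  26.9 -20.7   0.2 -42.5  11.1]
[-0.687 -0.391 -6.082] [9.008 0.607 1.532]
[-0.058  0.01  -4.58 ] [0. 0. 0.]
[-0.687 -0.391 -6.082] [ 0.023 -0.024  1.605]
```

View pics/w11.png

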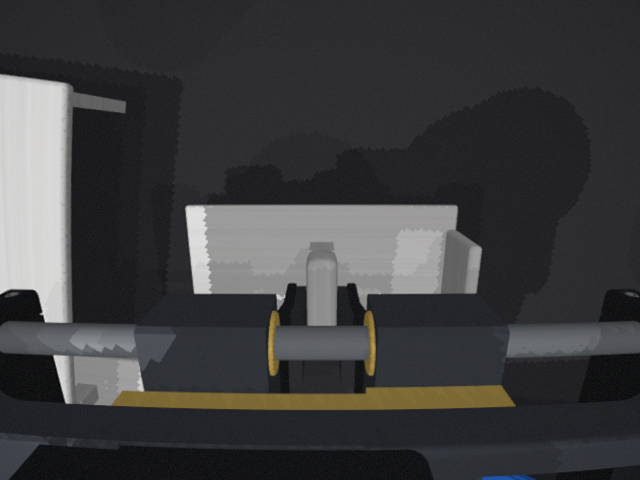

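Call:
move_arm:
  motion: [0,0,-0.5,0,0,0,1,0,0,-1.5,0,0,0,1,0,0,-2.5,1,0,0,1,-0.3,-0.2,-3.5,3,0.3,0.7,1,-0.7,-0.4,-4.5,4.5,0.4,1,1,-0.7,-0.4,-5.5,6,0.5,1.2,1,-0.7,-0.4,-6,7.5,0.5,1.5,1,-0.7,-0.4,-6,9,0.6,1.5,1,-0.7,-0.4,-6,9,0.6,1.5,1,-0.7,-0.4,-6,9,0.6,1.5,1]

```text
time_s: 12.67
tcp_pos: [0.5521, 0.0772, 0.2488]
ee_rot: [[0.416, -0.652, 0.633], [-0.909, -0.296, 0.293], [-0.003, -0.698, -0.716]]
wrist_force: [-1.6, -1.0, -5.3]
gripper_width: 0.159
```

```bash
python3 - <<'E'
from h import *
st();s=r.sense();p=imaging.camera_params("scene")
im=imaging.capture("scene")
u,v=map(int,proj(s["tcp_pos"],p)[0]);print(u,v)
cv2.imwrite("pics/s1.png",cv2.resize(im[v-50:v+50,u-65:u+65],None,fx=6,fy=6,interpolation=cv2.INTER_CUBIC))
E
```

```text
t 12.67 tcp [0.5521 0.0772 0.2488] F [-1.6 -1.  -5.3] g 0.159 j [ 24.5  -5.2 -38.4  -1.  -12.6   0.9]
322 231
```

View pics/s1.png

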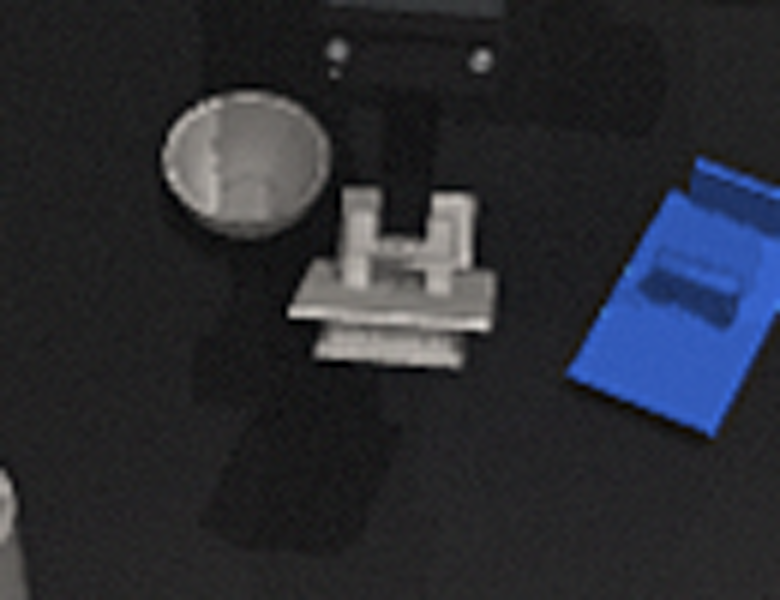

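Flange is about 207 px wide and the plug about 151 px, a ratio of 0.73. That makes this the 61 mm plug. The pan mouth measured about 74 × 106 mm, so I need the 70 mm plug and this lid is wrong. I'll set it back down flat.

```bash
python3 - <<'E'
from h import *
R=tool(22.5)
row([.557,.03,.12],R);row([.557,.03,.03],R);row([.557,.03,.0175],R);row([.557,.03,.07],R)
E
```

```text
[1.124 2.624 2.027] [-8.865  0.182  0.411]
[1.127 4.197 3.636] [-8.865  0.182  0.411]
[1.127 4.415 3.86 ] [-8.865  0.182  0.411]
[1.126 3.498 2.921] [-8.865  0.182  0.411]
```

Call:
move_arm:
  motion: [0.5,0.5,0.5,-4,0.1,0.2,1,1.12,2.62,2.03,-8.87,0.18,0.41,1,1.12,2.62,2.03,-8.87,0.18,0.41,1,1.12,2.62,2.03,-8.87,0.18,0.41,1,1.12,2.62,2.03,-8.87,0.18,0.41,1,1.12,2.62,2.03,-8.87,0.18,0.41,1,1.12,2.62,2.03,-8.87,0.18,0.41,1,1.13,3.4,2.83,-8.87,0.18,0.41,1,1.13,4.2,3.64,-8.87,0.18,0.41,1,1.13,4.35,3.79,-8.87,0.18,0.41,1,1.13,4.41,3.86,-8.87,0.18,0.41,1,1.13,4.41,3.86,-8.87,0.18,0.41,1]

```text
time_s: 13.72
tcp_pos: [0.5575, 0.03, 0.0159]
ee_rot: [[0.383, -0.924, -0.004], [-0.924, -0.383, -0.002], [-0.0, 0.005, -1.0]]
wrist_force: [-0.2, 0.3, -1.9]
gripper_width: 0.155
```

```bash
python3 - <<'E'
from h import *
st()
# next: middle lid yaw 28.4 centre .6325,.198
M=rz(29);c=np.array([.634,.199,0]);L=c+M@[-.067,0,0];print(L)
R=tool(29);
row([.557,.03,.07],tool(22.5)); row(L+[0,0,.08],R)
E
```

```text
t 13.72 tcp [0.5575 0.03   0.0159] F [-0.2  0.3 -1.9] g 0.155 j [ 19.7  26.7 -21.2   0.  -42.4   2.8]
[0.57540048 0.16651776 0.        ]
[-0.004  0.019 -1.352] [0.054 0.    0.008]
[-2.98  -1.713 -1.61 ] [ 0.054  0.003 -1.292]
```

Call:
move_arm:
  motion: [0,0,0,0,0,0,0,0,0,0,0,0,0,0,0,0,0,0,0,0,0,0,0,-0.5,0,0,0,0,0,0,-1.35,0,0,0,0,-1,-0.6,-1.6,0,0,-0.5,0,-2.98,-1.71,-1.61,0,0,-1.29,0,-2.98,-1.71,-1.61,0,0,-1.29,0,-2.98,-1.71,-1.61,0,0,-1.29,0,-2.98,-1.71,-1.61,0,0,-1.29,0,-2.98,-1.71,-1.61,0,0,-1.29,0]

```text
time_s: 14.63
tcp_pos: [0.5753, 0.1671, 0.0802]
ee_rot: [[0.486, -0.874, -0.004], [-0.874, -0.486, -0.002], [-0.001, 0.005, -1.0]]
wrist_force: [-1.5, 0.0, -0.1]
gripper_width: 0.502
```

```bash
python3 - <<'E'
from h import *
st();im=imaging.capture("wrist")
cv2.imwrite("pics/w12.png",im);
E
```

```text
t 14.63 tcp [0.5753 0.1671 0.0802] F [-1.5  0.  -0.1] g 0.502 j [ 31.6  25.4 -11.6  -0.1 -53.2  -2.5]
```

View pics/w12.png

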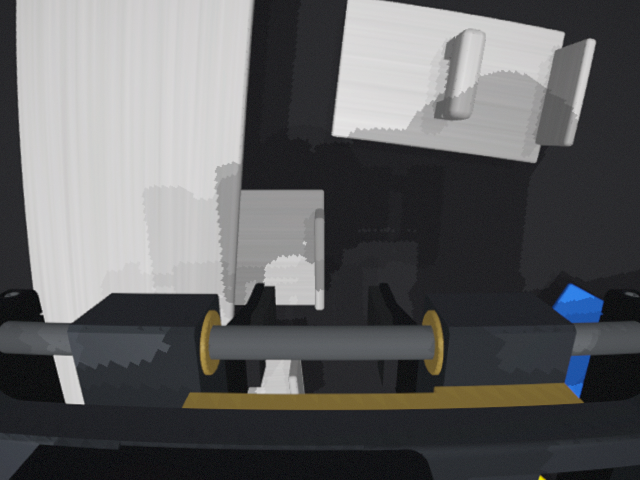

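Call:
move_arm:
  motion: [0,0,0.8,0,0,0,0,0,0,1.4,0,0,0,0,0,0,1.7,0,0,0,0.5,0,0,1.72,0,0,0,1,0,0,1.72,0,0,0,1,0,0,1.72,0,0,0,1,0,0,1.72,0,0,0,1,0,0,1.72,0,0,0,1,0,0,1.72,0,0,0,1,0,0,1.72,0,0,0,1,0,0,1.72,0,0,0,1]

```text
time_s: 15.6
tcp_pos: [0.5758, 0.1664, 0.0124]
ee_rot: [[0.485, -0.874, -0.002], [-0.874, -0.485, -0.001], [-0.0, 0.002, -1.0]]
wrist_force: [1.2, -0.9, 4.2]
gripper_width: 0.066
```

```bash
python3 - <<'E'
from h import *
st();s=r.sense();row(s["tcp_pos"]-rz(RYAW)[:,0]*.122)
E
```

```text
t 15.60 tcp [0.5758 0.1664 0.0124] F [ 1.2 -0.9  4.2] g 0.066 j [ 31.6  30.  -15.4  -0.  -44.7  -2.5]
[-0.349  3.03   0.007] [0. 0. 0.]
```

Call:
move_arm:
  motion: [-0.02,0.15,0,0,0,0,1,-0.05,0.45,0,0,0,0,1,-0.1,0.85,0,0,0,0,1,-0.15,1.3,0,0,0,0,1,-0.2,1.75,0,0,0,0,1,-0.25,2.2,0,0,0,0,1,-0.3,2.6,0,0,0,0,1,-0.34,2.9,0,0,0,0,1,-0.35,3,0,0,0,0,1,-0.35,3,0,0,0,0,0,-0.35,3,0,0,0,0,0,-0.35,3,0,0,0,0,0]

```text
time_s: 16.6
tcp_pos: [0.4647, 0.1208, 0.0128]
ee_rot: [[0.485, -0.874, -0.002], [-0.874, -0.485, -0.001], [-0.0, 0.002, -1.0]]
wrist_force: [-0.2, -0.2, 0.8]
gripper_width: 0.208
```

```bash
python3 - <<'E'
from h import *
st();s=r.sense()
cv2.imwrite("pics/w13.png",imaging.capture("wrist"))
c=s["tcp_pos"]-s["ee_rot"][:,1]*.067; row([c[0],c[1],.0165])
E
```

```text
t 16.60 tcp [0.4647 0.1208 0.0128] F [-0.2 -0.2  0.8] g 0.208 j [ 34.   21.  -32.5  -0.  -36.7  -4.9]
[-1.000e-03 -1.674e+00 -9.800e-02] [0. 0. 0.]
```

View pics/w13.png

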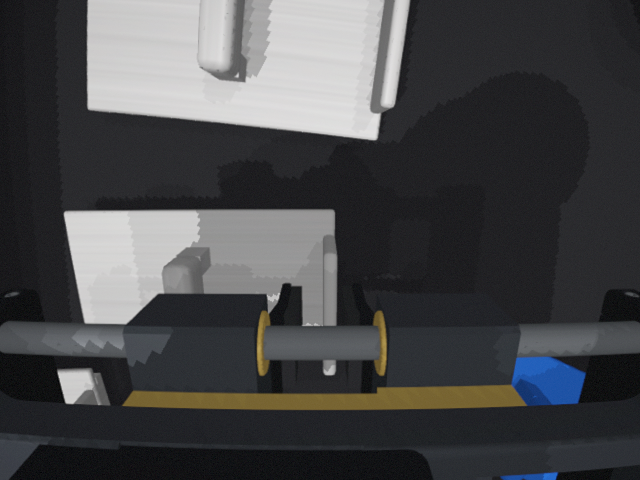

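Call:
move_arm:
  motion: [0,0,-0.6,0,0,0,0,0,0,-0.95,0,0,0,0,0,-0.8,-0.95,0,0,0,0,0,-1.6,-0.95,0,0,0,0,0,-1.6,-0.95,0,0,0,0,0,-1.6,-0.9,0,0,0,0,0,-1.6,-0.4,0,0,0,0,0,-1.6,-0.1,0,0,0,0.5,0,-1.6,-0.1,0,0,0,1,0,-1.6,-0.1,0,0,0,1,0,-1.6,-0.1,0,0,0,1,0,-1.6,-0.1,0,0,0,1,0,-1.6,-0.1,0,0,0,1,0,-1.6,-0.1,0,0,0,1,0,-1.6,-0.1,0,0,0,1]

```text
time_s: 17.9
tcp_pos: [0.5209, 0.1519, 0.0174]
ee_rot: [[0.485, -0.874, -0.001], [-0.874, -0.485, -0.001], [0.0, 0.001, -1.0]]
wrist_force: [-0.7, -0.7, 4.8]
gripper_width: 0.151
```

```bash
python3 - <<'E'
from h import *
st();s=r.sense()
row([.56,.10,.26],tool(24.6,45))
E
```

```text
t 17.90 tcp [0.5209 0.1519 0.0174] F [-0.7 -0.7  4.8] g 0.151 j [ 33.4  25.3 -23.5  -0.  -41.3  -4.3]
[ 1.609 -0.218 -6.064] [9.011 0.348 0.842]
```

Call:
move_arm:
  motion: [0,0,-0.5,0,0,0,1,0,0,-1.5,0,0,0,1,0.2,0,-2.5,1,0,0,1,0.6,-0.2,-3.5,3,0.3,0.5,1,1.2,-0.2,-4.5,4.5,0.3,0.7,1,1.6,-0.2,-5.5,6,0.3,0.8,1,1.6,-0.2,-6,7.5,0.3,0.8,1,1.6,-0.2,-6,9,0.3,0.8,1,1.6,-0.2,-6,9,0.3,0.8,1,1.6,-0.2,-6,9,0.3,0.8,1]

```text
time_s: 18.73
tcp_pos: [0.5485, 0.093, 0.2458]
ee_rot: [[0.416, -0.661, 0.624], [-0.909, -0.3, 0.289], [-0.004, -0.688, -0.726]]
wrist_force: [-1.5, -1.4, -6.8]
gripper_width: 0.157
```

```bash
python3 - <<'E'
from h import *
st();s=r.sense();p=imaging.camera_params("scene")
im=imaging.capture("scene")
u,v=map(int,proj(s["tcp_pos"],p)[0]);print(u,v)
cv2.imwrite("pics/s2.png",cv2.resize(im[v-50:v+50,u-65:u+65],None,fx=6,fy=6,interpolation=cv2.INTER_CUBIC))
E
```

```text
t 18.73 tcp [0.5485 0.093  0.2458] F [-1.5 -1.4 -6.8] g 0.157 j [ 27.1  -5.4 -42.3   9.1  -9.8 -10.9]
328 233
```

View pics/s2.png

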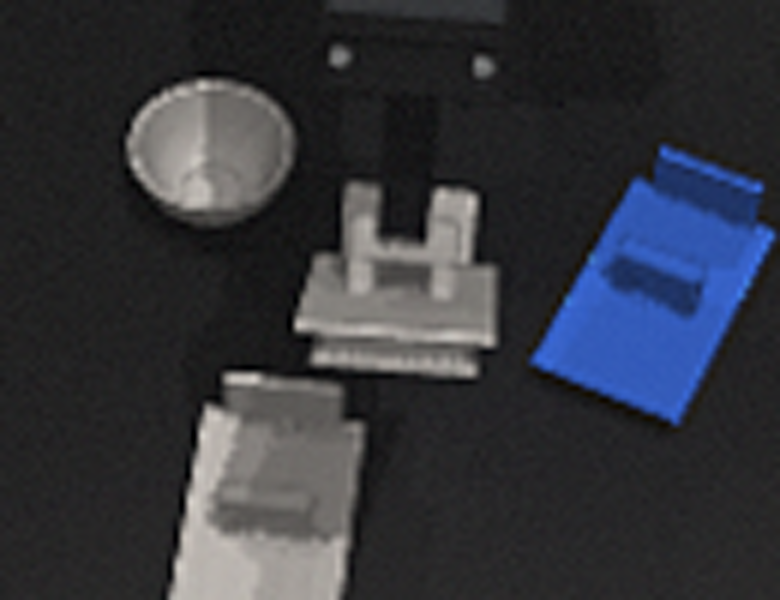

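The second lid's flange is about 204 px and its plug about 172 px, a ratio of 0.84. That is the 70 mm plug, so this is the one that should fit. I'll carry it over the pan.

```bash
python3 - <<'E'
from h import *
R=tool(14.4)
row([.53,-.05,.25],R);row([.582,-.274,.22],R);row([.582,-.274,.165],R)
E
```

```text
[ 3.073  1.491 -1.426] [-8.806  0.837  1.953]
[ 8.705  2.836 -1.714] [-8.806  0.837  1.953]
[ 8.71   3.794 -0.728] [-8.806  0.837  1.953]
```

Call:
move_arm:
  motion: [0.5,0.3,-0.3,-2,0.2,0.5,1,1.5,0.8,-0.8,-4,0.4,1,1,3.07,1.49,-1.43,-8.8,0.84,1.95,1,3.07,1.49,-1.43,-8.8,0.84,1.95,1,3.07,1.49,-1.43,-8.8,0.84,1.95,1,4.5,1.8,-1.5,-8.8,0.84,1.95,1,5.5,2.1,-1.6,-8.8,0.84,1.95,1,6.5,2.3,-1.65,-8.8,0.84,1.95,1,7.5,2.5,-1.7,-8.8,0.84,1.95,1,8.3,2.7,-1.7,-8.8,0.84,1.95,1,8.7,2.84,-1.71,-8.8,0.84,1.95,1,8.71,3.3,-1.2,-8.8,0.84,1.95,1,8.71,3.8,-0.73,-8.8,0.84,1.95,1,8.71,3.8,-0.73,-8.8,0.84,1.95,1,8.71,3.8,-0.73,-8.8,0.84,1.95,1]

```text
time_s: 20.03
tcp_pos: [0.5821, -0.2741, 0.1631]
ee_rot: [[0.249, -0.968, -0.002], [-0.968, -0.249, 0.001], [-0.001, 0.002, -1.0]]
wrist_force: [-0.2, -0.3, -1.3]
gripper_width: 0.156
```

```bash
python3 - <<'E'
from h import *
st()
cv2.imwrite("pics/w14.png",imaging.capture("wrist"))
im=imaging.capture("scene");cv2.imwrite("pics/s3.png",cv2.resize(im[150:300,150:300],None,fx=4,fy=4,interpolation=cv2.INTER_CUBIC))
E
```

```text
t 20.03 tcp [ 0.5821 -0.2741  0.1631] F [-0.2 -0.3 -1.3] g 0.156 j [-10.8  25.1   0.9  -0.  -65.9  25.3]
```

View pics/w14.png

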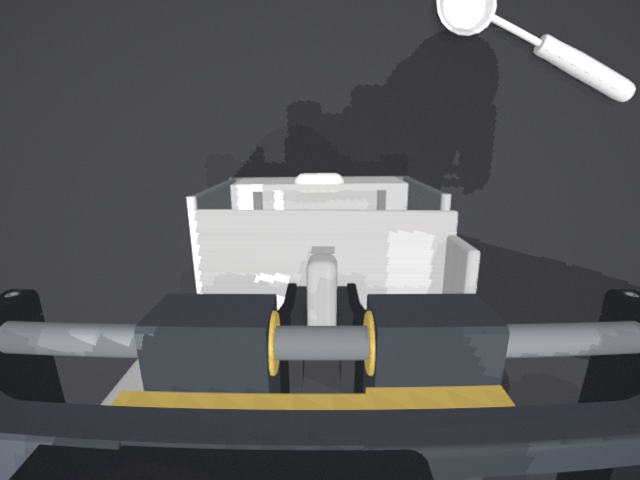

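View pics/s3.png

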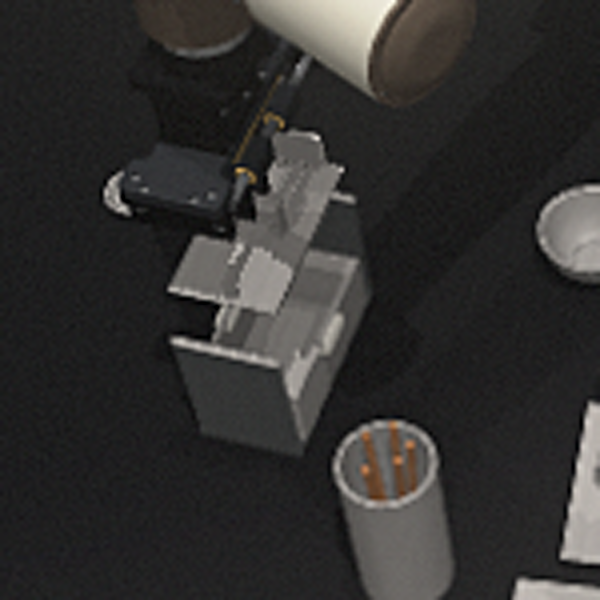

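```bash
python3 - <<'E'
import cv2
im=cv2.imread("pics/w14.png")
cv2.imwrite("pics/c10.png",cv2.resize(im[165:275,180:335],None,fx=5,fy=5,interpolation=cv2.INTER_CUBIC))
cv2.imwrite("pics/c11.png",cv2.resize(im[165:275,330:485],None,fx=5,fy=5,interpolation=cv2.INTER_CUBIC))
E
```

```text
(no output)
```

View pics/c10.png

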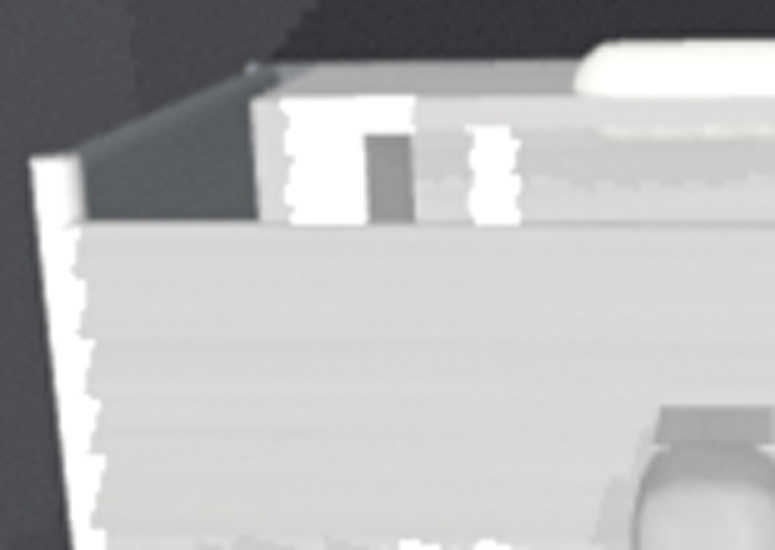

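View pics/c11.png

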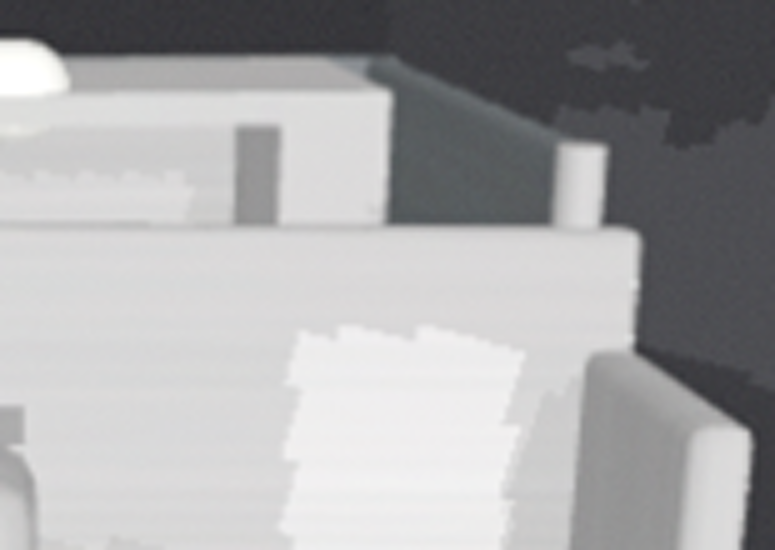

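```bash
python3 - <<'E'
from h import *
np.set_printoptions(precision=4,suppress=True)
w=imaging.camera_params("wrist");s=r.sense();z=s["tcp_pos"][2];R=s["ee_rot"];print(z)
a=lambda pts,f,o:(np.array(pts,float)+.5)/f-.5+o
f=lambda uv,zz:((unproj(uv,zz,w)-s["tcp_pos"])@R)[:,:2]*1000
pl=a([(252,98),(413,135),(365,135)],5,[180,165]);pr=a([(392,88),(280,127)],5,[330,165])
print("pan corners, mouth L edge",f(pl,.06),f(pr,.06))
for ch in ([(55,157),(85,157),(30,157)],): print("far cheek top",f(a(ch,5,[180,165]),.12))
print("near cheek top",f(a([(557,143),(607,145)],5,[330,165]),.12))
zl=z-.0165+.022
print("lid flange",f(a([(80,222)],5,[180,165]),zl),f(a([(638,228)],5,[330,165]),zl))
print("bar end", f(a([(707,445)],5,[180,165]),z-.0165+.056))
E
```

```text
0.1668785585694526
pan corners, mouth L edge [[ 40.4107 -73.7696]
 [ 34.3935 -48.1239]
 [ 34.4159 -55.8545]] [[42.0856 68.2592]
 [35.7732 50.6076]]
far cheek top [[ 39.838  -85.4066]
 [ 39.8137 -81.4496]
 [ 39.8593 -88.7125]]
near cheek top [[41.7417 76.224 ]
 [41.5365 82.784 ]]
lid flange [[ 40.7956 -64.8711]] [[40.3442 68.4358]]
bar end [[27.6371 -0.9216]]
```

```bash
python3 - <<'E'
from h import *
st();s=r.sense();R=s["ee_rot"]
yaw=15.2
base=np.array([.5821,-.2741,0])+R[:,1]*-.0024+R[:,0]*.0007
print(base)
row([base[0],base[1],.09],tool(yaw));row([base[0],base[1],.08],tool(yaw))
E
```

```text
t 20.13 tcp [ 0.5841 -0.2744  0.1669] F [ 0.4 -0.7 -2.7] g 0.155 j [-10.8  24.8   1.1   0.1 -65.9  25.3]
[ 5.84598773e-01 -2.74177339e-01  1.24244780e-05]
[-0.008 -0.007  1.922] [-0.049 -0.035 -0.143]
[-0.009 -0.005  2.172] [-0.049 -0.035 -0.143]
```

Call:
move_arm:
  motion: [0,0,0.5,0,0,-0.15,1,0,0,1.1,0,0,-0.15,1,0,0,1.6,0,0,-0.15,1,0,0,1.9,0,0,-0.15,1,0,0,1.92,0,0,-0.15,1,0,0,1.92,0,0,-0.15,1]

```text
time_s: 20.63
tcp_pos: [0.5859, -0.2746, 0.0918]
ee_rot: [[0.264, -0.964, 0.008], [-0.964, -0.264, -0.003], [0.005, -0.007, -1.0]]
wrist_force: [-0.0, -0.6, -2.8]
gripper_width: 0.156
```

```bash
python3 - <<'E'
from h import *
st()
im=imaging.capture("wrist");st()
print(np.degrees(np.arctan2(-r.sense()["ee_rot"][1,1],-r.sense()["ee_rot"][0,1])))
cv2.imwrite("pics/w15.png",cv2.resize(im[150:290,170:490],None,fx=2.5,fy=2.5,interpolation=cv2.INTER_CUBIC))
cv2.imwrite("pics/w15r.png",im)
E
```

```text
t 20.63 tcp [ 0.5859 -0.2746  0.0918] F [-0.  -0.6 -2.8] g 0.156 j [-10.8  28.5  -4.4   0.1 -56.7  26. ]
t 20.68 tcp [ 0.5864 -0.2748  0.0926] F [ 0.1 -0.1 -2.1] g 0.157 j [-10.8  28.5  -4.3   0.1 -56.7  26. ]
15.31120291485556
```

View pics/w15.png

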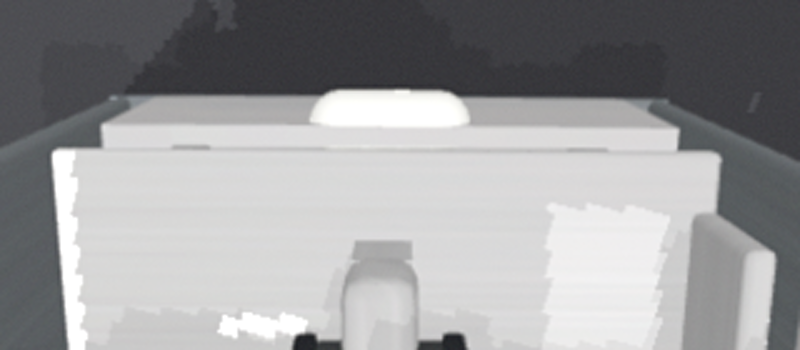

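Call:
move_arm:
  motion: [-0.01,0.035,0.1,0,0,0,1,-0.01,0.035,0.2,0,0,0,1,-0.01,0.035,0.3,0,0,0,1,-0.01,0.035,0.4,0,0,0,1,-0.01,0.035,0.45,0,0,0,1,-0.01,0.035,0.45,0,0,0,1]

```text
time_s: 21.18
tcp_pos: [0.5851, -0.275, 0.0744]
ee_rot: [[0.264, -0.964, 0.009], [-0.964, -0.264, -0.004], [0.006, -0.007, -1.0]]
wrist_force: [-1.0, -0.1, -1.5]
gripper_width: 0.154
```

```bash
python3 - <<'E'
from h import *
st()
im=imaging.capture("wrist");st()
cv2.imwrite("pics/w16.png",cv2.resize(im[150:290,170:490],None,fx=2.5,fy=2.5,interpolation=cv2.INTER_CUBIC))
E
```

```text
t 21.18 tcp [ 0.5851 -0.275   0.0744] F [-1.  -0.1 -1.5] g 0.154 j [-10.8  29.4  -5.6   0.1 -54.4  26. ]
t 21.23 tcp [ 0.5851 -0.2749  0.0745] F [-0.4  0.1 -1.1] g 0.158 j [-10.8  29.4  -5.6   0.1 -54.4  26. ]
```

View pics/w16.png

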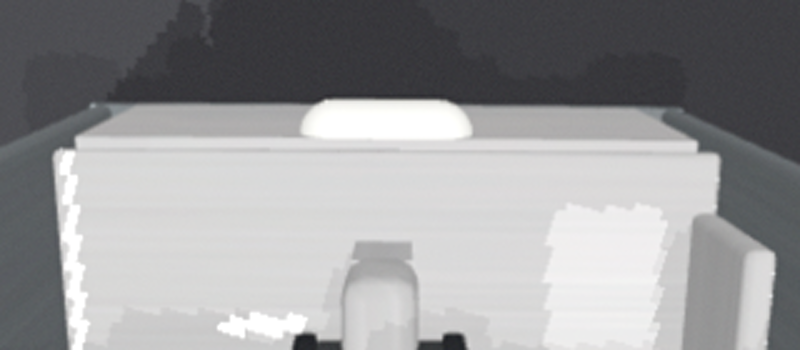

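Call:
move_arm:
  motion: [0,0,0.05,0,0,0,1,0,0,0.1,0,0,0,1,0,0,0.12,0,0,0,1,0,0,0.12,0,0,0,1]

```text
time_s: 21.57
tcp_pos: [0.5857, -0.275, 0.0697]
ee_rot: [[0.264, -0.964, 0.01], [-0.965, -0.264, -0.004], [0.006, -0.009, -1.0]]
wrist_force: [1.5, -0.2, -0.3]
gripper_width: 0.155
```

Call:
move_arm:
  motion: [0,0,0.05,0,0,0,1,0,0,0.1,0,0,0,1,0,0,0.1,0,0,0,1]

```text
time_s: 21.82
tcp_pos: [0.5854, -0.2747, 0.0644]
ee_rot: [[0.264, -0.965, 0.009], [-0.965, -0.264, -0.003], [0.005, -0.008, -1.0]]
wrist_force: [1.6, -0.6, -4.5]
gripper_width: 0.158
```

```bash
python3 - <<'E'
from h import *
st()
im=imaging.capture("wrist")
cv2.imwrite("pics/w17.png",cv2.resize(im[150:290,170:490],None,fx=2.5,fy=2.5,interpolation=cv2.INTER_CUBIC))
im=imaging.capture("scene");cv2.imwrite("pics/s4.png",cv2.resize(im[170:290,170:290],None,fx=5,fy=5,interpolation=cv2.INTER_CUBIC))
E
```

```text
t 21.82 tcp [ 0.5854 -0.2747  0.0644] F [ 1.6 -0.6 -4.5] g 0.158 j [-10.8  30.   -6.2   0.1 -53.3  26. ]
```

View pics/w17.png

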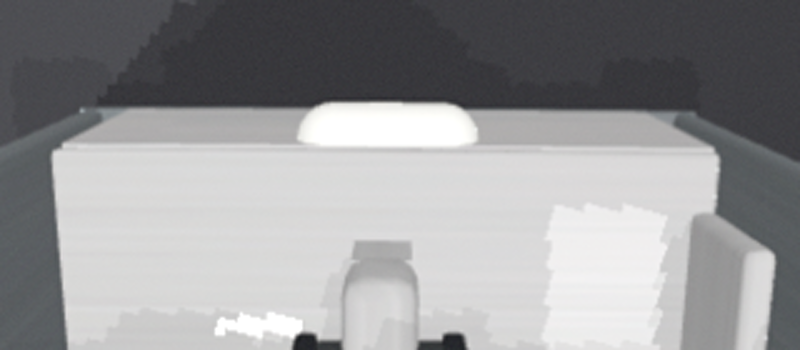

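View pics/s4.png

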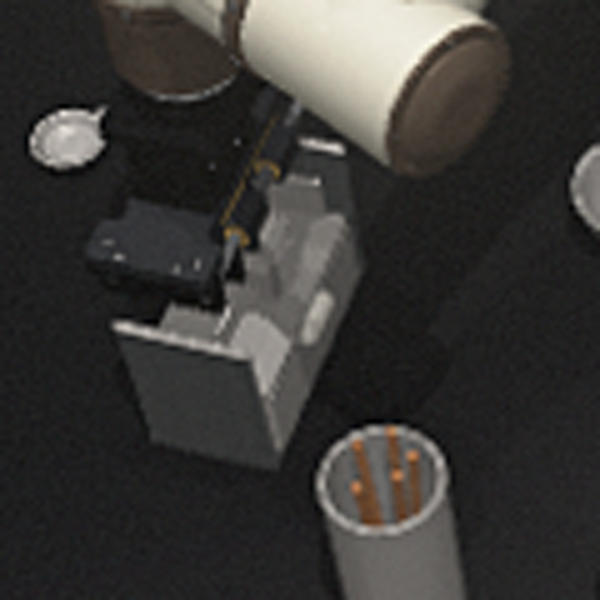

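Call:
move_arm:
  motion: [0,0,0.05,0,0,0,1,0,0,0.1,0,0,0,1,0,0,0.13,0,0,0,1,0,0,0.13,0,0,0,1]

```text
time_s: 22.25
tcp_pos: [0.5848, -0.2746, 0.0606]
ee_rot: [[0.264, -0.964, 0.008], [-0.964, -0.264, -0.003], [0.005, -0.007, -1.0]]
wrist_force: [-3.3, 1.5, 4.7]
gripper_width: 0.153
```

Call:
move_arm:
  motion: [0,0,0.05,0,0,0,1,0,0,0.1,0,0,0,1,0,0,0.1,0,0,0,1]

```text
time_s: 22.5
tcp_pos: [0.5848, -0.2746, 0.0604]
ee_rot: [[0.266, -0.964, 0.008], [-0.964, -0.266, -0.004], [0.006, -0.007, -1.0]]
wrist_force: [-5.9, 4.0, 13.8]
gripper_width: 0.153
```

```bash
python3 - <<'E'
from h import *
st()
im=imaging.capture("wrist")
cv2.imwrite("pics/w18.png",cv2.resize(im[150:290,170:490],None,fx=2.5,fy=2.5,interpolation=cv2.INTER_CUBIC))
E
```

```text
t 22.50 tcp [ 0.5848 -0.2746  0.0604] F [-5.9  4.  13.8] g 0.153 j [-10.7  30.2  -6.5   0.2 -52.7  26. ]
```

View pics/w18.png

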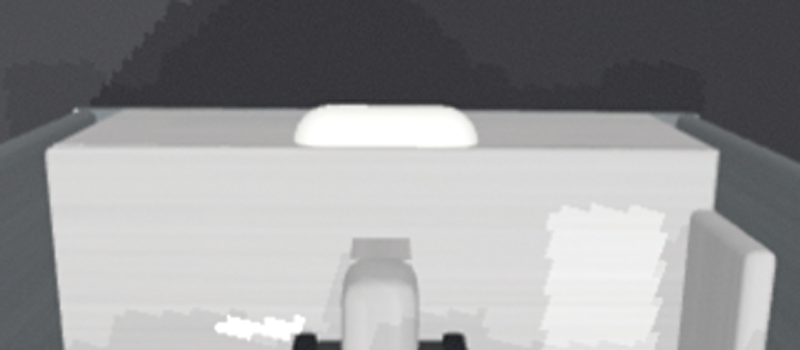

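Call:
move_arm:
  motion: [0,0,0.08,0,0,0,1,0,0,0.16,0,0,0,1,0,0,0.2,0,0,0,1,0,0,0.2,0,0,0,1]

```text
time_s: 22.88
tcp_pos: [0.5849, -0.2748, 0.0602]
ee_rot: [[0.268, -0.963, 0.01], [-0.963, -0.268, -0.007], [0.009, -0.008, -1.0]]
wrist_force: [-12.3, 7.6, 28.9]
gripper_width: 0.16
```

Call:
move_arm:
  motion: [0,0,0.02,0,0,0,1,0,0,0,0,0,0,0,0,0,0,0,0,0,0,0,0,0,0,0,0,0,0,0,0,0,0,0,0,0,0,-0.2,0,0,0,0,0,0,-0.6,0,0,0,0,0,0,-1.2,0,0,0,0,0,0,-2,0,0,0,0,0,0,-3,0,0,0,0,0,0,-3,0,0,0,0]

```text
time_s: 23.8
tcp_pos: [0.5885, -0.2763, 0.1902]
ee_rot: [[0.269, -0.963, 0.025], [-0.963, -0.27, -0.014], [0.02, -0.021, -1.0]]
wrist_force: [1.4, -1.0, 2.0]
gripper_width: 0.499
```

```bash
python3 - <<'E'
from h import *
st()
im=imaging.capture("wrist");cv2.imwrite("pics/w19.png",im)
im=imaging.capture("scene");cv2.imwrite("pics/s5.png",cv2.resize(im[170:290,170:290],None,fx=5,fy=5,interpolation=cv2.INTER_CUBIC))
im=imaging.capture("top");cv2.imwrite("pics/t5.png",im)
E
```

```text
t 23.80 tcp [ 0.5885 -0.2763  0.1902] F [ 1.4 -1.   2. ] g 0.499 j [-10.6  23.6   2.4   0.6 -67.2  26.1]
```

View pics/w19.png

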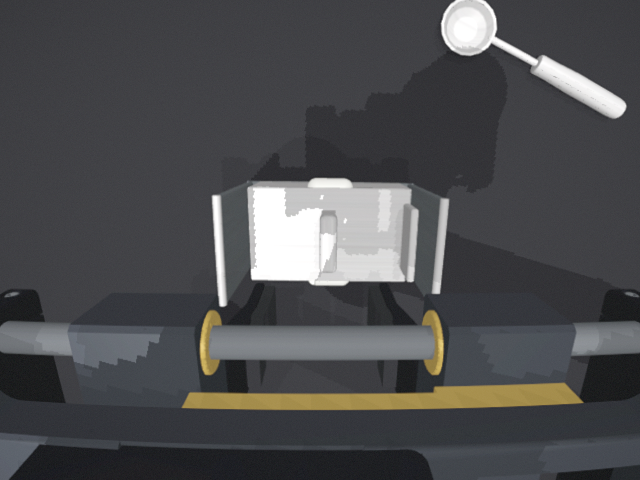

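View pics/s5.png

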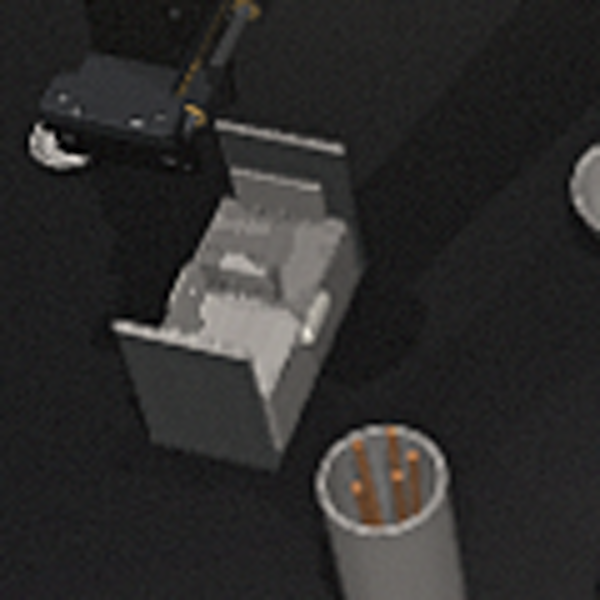

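View pics/t5.png

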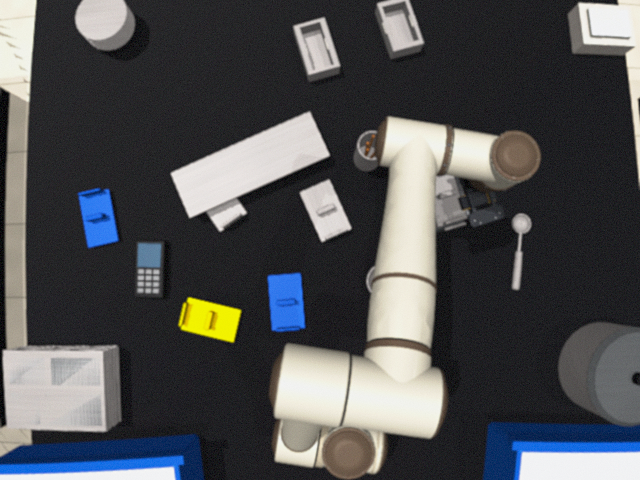

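```bash
python3 - <<'E'
from h import *
row([.5848,-.2746,.085],tool(15.3));row([.5848,-.2746,.072],tool(15.3))
E
```

```text
[2.000e-03 2.000e-03 2.396e+00] [-0.101 -0.108  0.046]
[-1.000e-03  5.000e-03  2.721e+00] [-0.101 -0.108  0.046]
```

Call:
move_arm:
  motion: [0,0,0,-0.1,-0.1,0,1,0,0,0,-0.1,-0.1,0,1,0,0,0.5,-0.1,-0.1,0,1,0,0,1,-0.1,-0.1,0,1,0,0,1.5,-0.1,-0.1,0,1,0,0,2,-0.1,-0.1,0,1,0,0,2.4,-0.1,-0.1,0,1,0,0,2.4,-0.1,-0.1,0,1,0,0,2.6,-0.1,-0.1,0,1,0,0,2.72,-0.1,-0.1,0,1,0,0,2.72,-0.1,-0.1,0,1]

```text
time_s: 24.87
tcp_pos: [0.5847, -0.2745, 0.0713]
ee_rot: [[0.268, -0.964, -0.001], [-0.964, -0.268, -0.0], [-0.0, 0.001, -1.0]]
wrist_force: [0.1, 0.6, -0.0]
gripper_width: 0.002
```

Call:
move_arm:
  motion: [0,0,0.05,0,0,0,1,0,0,0.1,0,0,0,1,0,0,0.1,0,0,0,1]

```text
time_s: 25.12
tcp_pos: [0.5854, -0.2747, 0.0685]
ee_rot: [[0.268, -0.963, 0.001], [-0.963, -0.268, -0.001], [0.001, -0.001, -1.0]]
wrist_force: [-0.6, 0.0, 2.2]
gripper_width: 0.005
```

Call:
move_arm:
  motion: [0,0,0.08,0,0,0,1,0,0,0.16,0,0,0,1,0,0,0.2,0,0,0,1]

```text
time_s: 25.37
tcp_pos: [0.5855, -0.2749, 0.0683]
ee_rot: [[0.27, -0.963, 0.002], [-0.963, -0.27, -0.004], [0.004, -0.001, -1.0]]
wrist_force: [-12.7, 10.2, 36.7]
gripper_width: 0.006
```

Call:
move_arm:
  motion: [0,0,-0.2,0,0,0,1,0,0,-1,0,0,0,1,0,0,-2,0,0,0,1,0,0,-3,0,0,0,1,0,0,-4,0,0,0,1,0,0,-4,0,0,0,1]

```text
time_s: 25.87
tcp_pos: [0.5895, -0.2765, 0.2394]
ee_rot: [[0.271, -0.962, 0.02], [-0.962, -0.272, -0.011], [0.016, -0.016, -1.0]]
wrist_force: [0.4, 0.2, 2.1]
gripper_width: 0.008
```

```bash
python3 - <<'E'
from h import *
st()
im=imaging.capture("wrist");cv2.imwrite("pics/w20.png",im)
im=imaging.capture("scene");cv2.imwrite("pics/s6.png",im)
E
```

```text
t 25.87 tcp [ 0.5895 -0.2765  0.2394] F [0.4 0.2 2.1] g 0.008 j [-10.7  22.4   7.5   0.4 -73.9  26.3]
```

View pics/w20.png

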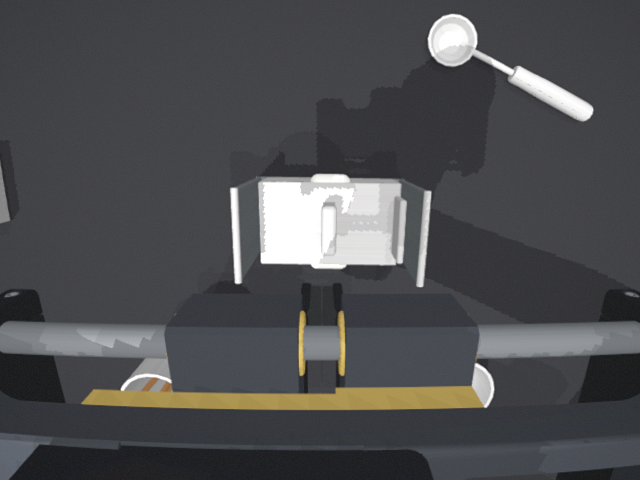

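View pics/s6.png

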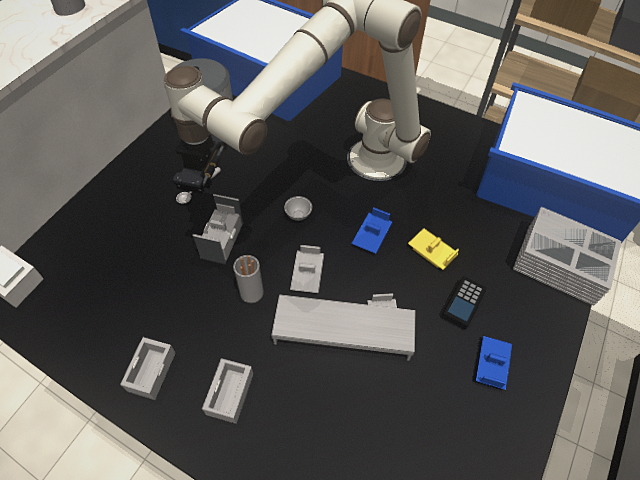

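The lid sits flush in the cradle at (330,222) in the wrist view. The 61 mm lid lies flat on the counter at (308,268) in the scene view, and the third lid is still under the riser. The bystanders haven't been moved and the robot is clear, so I'm handing in.

```bash
python3 -c "
from station import r
print(r.finish_job())"
```

```text
the job is handed in; nothing more can be done
None
```

The pan is covered: the lid with the 70 mm wide plug went in and was pressed down until it stopped, flange flush on the rim. I handed the job in at about 26 s of the 72 s; it reported no verdict.

**Choosing the lid:** The images gave a pan mouth of about 106 × 74 mm, so the 102 × 70 mm plug was the one needed. I drew out the right-hand lid first, tilted it to the scene camera and saw a plug about 61 mm wide. I set it flat on the counter without trying it on the pan. The middle lid's plug measured about 70 mm, so I put that one on. The third lid was never touched and is still under the riser.

**Final checks:**
- **Home position:** pressing put the lid origin at about 43 mm (42 mm is fully home), and it did not move further at 29 N.
- **Second press:** with the fingers closed on top of the bar it held at 37 N, with the bar top at about 97 mm (98 mm expected). That is above the 10–25 N you gave, but under the 40 N limit.
- **Surroundings:** the last pictures show the lid flat, the first lid flat and right side up, and the canister, bowl, spoon and terminal where they were. The robot was clear of everything.

**What went wrong or disagreed:**
- **Fingertips:** they are about 28 mm higher than the reported TCP. The first grasp closed above the lip for this reason; a gentle touch (about 22 N) showed the offset and I corrected for it.
- **Rollers:** I saw no clear force peak as the lid passed them. I am relying on the final height and the firm stop as proof that it snapped home.
- **Pan position:** the top and wrist cameras differed by about 2.6 mm. I used the wrist view.
- **Joint 3:** an early attempt to look under the lids read -61.3° on joint 3, against its -61.27° limit. The arm stopped there by itself and I backed off.

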